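# Refit the loose roller and load the bottle roller

### The job

Make the bench-top bottle roller ready and load it: refit its loose roller by tilting it so that one end pin slips into the bearing hole in the motor-housing wall and then swinging the other end down into the open slot of the end plate, until it sits fully home at both ends. Then lay the small bottle (the smallest of the three screw-cap bottles) down flat on the bench and let go of it, take it again, and lower it level onto the two rollers, lengthwise along them, touching neither end wall. Drop nothing, and leave all the other things where they stand.

Things in the scene. Friction and masses are not known exactly. Their poses are not given: they have to be found in the camera images.
- roller_unit: Bottle roller: grey base 208 x 108 mm, deck 25 mm high; white motor housing at +y (96 mm high), slotted aluminium end plate at -y (70 mm high). Origin on the bench midway between rollers and end walls; x to the empty roller position, y along the rollers to the housing. Walls 14 mm thick, inner faces at y = ±67.5 mm. Roller axes at x = +28 (empty) and -28 mm (fitted), z = 62 mm.
- bore (a point): Mouth centre of the bearing hole for the loose roller, on the housing wall's inner face (unit 28, 67.5, 63.2 mm). Hole of 10.4 mm diameter, 14 mm deep along unit y, 1.5 mm chamfer, closed all round: a pin goes in only endwise. A seated pin rests on the bottom of the hole, its axis 1.2 mm below this point.
- slot (a point): Where the axis of the other pin rests in the slotted end plate, on its inner face (unit x = 28, y = -67.5, z = 62 mm). Slot 10 mm wide, open at the top (70 mm above the bench), with rounded lips of 4 mm radius; its floor is at 58 mm.
- idler_roller: Loose roller, steel with two black rubber bands, about 0.2 kg, lying on the bench: 26 mm diameter, 132 mm long, on each end a pin 8 mm in diameter, 12 mm long (156 mm over all). Origin at the middle of its axis, y along it; both ends alike. 3 mm end play between the walls, so it cannot go in level: with its far end raised 10 to 12 degrees it clears the slotted plate, then it swings down.
- drive_roller: The fitted roller, driven by the motor (turns stiffly): same 26 mm diameter and 132 mm length. Origin at the middle of its axis, y along the axis.
- trough (a point): Where the middle of the small bottle's axis should come to lie: above the gap between the two rollers, 86.2 mm above the bench, on the unit's midplane.
- small_bottle: Small clear bottle with a red screw cap, 48 mm diameter, 100 mm tall, about 0.12 kg, standing; behaves as a plain cylinder 48 x 96 mm. Origin at the centre of its underside, z along its axis to the cap. Can roll when lying. The bench round world (0.485, -0.38) is free to lay it down along the front edge; behind, a rack handle at x > 0.55 is 0.13 m high.
- bottle_mid (a point): Middle of the small bottle, on its axis 50 mm above its underside.
- amber_bottle: Brown glass bottle with a black cap, 56 mm diameter, 115 mm tall, standing; to be left alone. Origin at the centre of its underside. The bench's front edge runs from world (0.29, 0.30) to (0.47, -0.43); along it (x up to 0.41, z over 0.15) the way is clear. Tall instruments begin at x = 0.46 for y 0.06 to 0.29 (0.39 m high) and at x = 0.48 to 0.52 for y 0.05 to -0.19 (0.25 m high).
- jar: Small round jar with a white lid, 46 mm diameter, 36 mm tall; to be left alone. Origin at the centre of its underside. Beyond it a tall instrument (0.46 m) begins at y = 0.38.
- vial_1: Sample vial with a red cap, 28 mm diameter, 96 mm tall, standing; to be left alone. Origin at the centre of its underside.
- vial_2: Second sample vial like the first; to be left alone. Origin at the centre of its underside.
- spanner: Flat open-ended spanner 122 mm long, 4 mm thick; to be left alone. Origin at the centre of its underside, y along it.
- tape: Roll of white tape lying flat, 66 mm diameter, 18 mm tall; to be left alone. Origin at the centre of its underside.

How it is judged (in metres and radians):
On the way, in this order (a step that is already met when the one before it is completed fails the run):
1. the loose roller sits home in bore and slot, let go (x of idler_roller in the frame of roller_unit between 0.0255 and 0.0305 m and y of idler_roller in the frame of roller_unit between -0.003 and 0.003 m and z of idler_roller in the frame of roller_unit between 0.0595 and 0.0645 m and angle between the y axis of idler_roller and the y axis of roller_unit, either way round below 0.03 rad and contact force between the fingers and idler_roller below 0.1 N), for 0.3 s.
2. the small bottle lies flat on the bench, let go (angle between small_bottle's own z axis and vertical between 1.48 and 1.66 rad and height (world z) of bottle_mid below 0.03 m and contact force between the fingers and small_bottle below 0.1 N), for 0.2 s.
At the end, for the whole second after the job is handed in: Loose roller home in its place (2.5 mm across and in height, 3 mm along, 0.03 rad). Small bottle at rest on both rollers, carried by both, level and along them within 0.08 rad, its middle within 5 mm of site trough across and in height, 17 mm along. Both let go (all of step 1 and angle between small_bottle's own z axis and vertical between 1.48 and 1.66 rad and angle between the z axis of small_bottle and the y axis of roller_unit, either way round below 0.08 rad and x of bottle_mid in the frame of roller_unit between -0.005 and 0.005 m and y of bottle_mid in the frame of roller_unit between -0.017 and 0.017 m and z of bottle_mid in the frame of roller_unit between 0.081 and 0.091 m and contact force between small_bottle and idler_roller above 0.05 N and contact force between small_bottle and drive_roller above 0.05 N and contact force between the fingers and small_bottle below 0.1 N and linear speed of small_bottle below 0.02 m/s); the robot touches nothing.
It fails at once if the small bottle is dropped: off the fingers with its middle more than 100 mm above the bench (height (world z) of bottle_mid above 0.1 m and contact force between the fingers and small_bottle below 0.02 N).
It fails at once if the loose roller is dropped: off the fingers with its middle more than 90 mm above the bench (height (world z) of idler_roller above 0.09 m and contact force between the fingers and idler_roller below 0.02 N).
It fails at once if one of the other loose things (amber bottle, jar, vials, spanner, tape roll) is moved more than 30 mm (distance of any of amber_bottle, jar, vial_1, vial_2, spanner, tape from where it was at the start of the episode above 0.03 m).
It also fails if it takes over 72 s, if anything falls off the work surface, if the arm or the gripper's body presses on something with over 40 N, if the wrist force passes 120 N, or if a joint passes its speed limit or range.

### The arm

A 6-joint arm with a two-finger parallel gripper is mounted at the origin on a cart in front of the work surface, level with it; the furniture and walls round the work are solid. World frame = base frame: x ahead of the robot, y to its left, z up, the work surface at z = 0. Lengths are in m, angles in degrees, forces in N, time in s.
With the tool pointing down it reaches from about 0.375 to 0.9 m from the base axis. Payload 3.1 kg.
Tool frame: the origin (TCP) lies at the very end of the fingers, on their centre line; the grasp point (between the pads) lies 19 mm behind it; z points along the fingers, y is the line along which they close (so a half turn about z gives the same grasp; the last joint's range is limited). The gripper opens to 85 mm and grips with 20 to 120 N. Pads are 22 mm wide; open, the fingers measure 114 mm over their backs; the gripper's body (76 mm by 85 mm) begins 54 mm behind the grasp point. The pads swing forward as they close: fully open they stand 13 mm farther back than shut.
Start: joints at [-83.68, 30.224, 82.088, -0, 67.689, -10.227], TCP at [0.178, -0.599, 0.231] pointing down, gripper open.
Joint ranges: [-176.69, 176.69], [-43.24, 126.21], [12.49, 139.97], [-82, 262], [0, 151.66], [-163.58, 163.58]. Speed limits (degrees/s): [159.86, 159.86, 180, 180, 180, 180].

### API

Orientations are given as [roll, pitch, yaw] about the fixed x, y, z axes, in that order (R = Rz(yaw) Ry(pitch) Rx(roll)).
In Python, from workcell import get_obs, get_image, finish_job gives the robot as it stands.
- The arm moves only by the tool drive_tool, never from a script. Its argument "moves" is a list of rows, each an object of numbers: "dx", "dy", "dz": the shift along the world's x, y, z in mm; "twist": the turn about the world's z in rad. In form: [{"dx": .., "dy": .., "dz": .., "twist": ..}, ...]. A call has 1 to 10 rows; each row is the pose to reach, as a shift and turn from the pose commanded when the call began; what a row does not reach only later rows make up. A row lasts 1/8 s, in which the tool goes at most 62.5 mm and 10.7 degrees, less where a joint would pass 70% of its speed; a pose out of reach is approached as far as the arm can. A call with a gripper value outside its range is refused whole. "fingers" is the finger opening in mm, from 0 to 85.4, set as the call begins (left out, the last holds). The fingers move at their own pace and stop on an object; "squeeze" is the grip in N (left out, the last holds). Time passes only in rows, so rows that repeat a pose let the fingers close. It gives the time, the measured TCP pose, the force, the opening and the grip force at its end, in the units of the state.
- get_obs(): the state, without advancing time (a new reading comes with each control period).
- get_image(name): name is "scene" or "side" or "wrist"; returns a dict with "color" (480x640x3 uint8, blue, green, red), "K" (3x3 intrinsics, pixels), "k1" (the pictures are not rectified: a ray, as slopes to the right and down, at radius r is drawn at 1 + k1 r^2 times it, then the intrinsics apply), "eye" and "rotation" of the camera in the world. Camera axes: x right, y up, looking along -z (the intrinsics and any distortion apply to the point x, -y, -z); pixel columns grow to the right and rows downward; lengths in m; the calibration is good to about 2 mm. A picture is of the moment at which its call begins. There is no depth.
- finish_job(): hands the job in; it is judged then, once.
The state is a dict: "time": time; "q": joint angles; "qd": joint speeds; "joint_efforts": joint torques, N m; "eef_pos": TCP position; "ee_rot": TCP orientation; "force": force on the tool from outside, world axes, zero at the start; "wrist_torque": the same for the moment, N m; "grip_width": finger opening in m; "grip_force": force on a finger pad.
Only numpy, scipy, OpenCV 4.12 (cv2) and the standard library are available. Lean on these libraries where they do the work, as an engineer would, in place of code of your own. Each camera call takes 0.05 s, during which the arm holds its last target. There are 200 camera calls.

## Working session

There is one attempt and no reset: what is moved stays moved. The work goes in short steps, Python scripts to look and compute and a tool call to move; the robot and the scene stay as the last step left them, time stands still between calls to the robot, and variables do not carry over. Pictures are saved under pics/ and viewed, at most 10 in all, crops included, and the job is handed in when it is done.

Besides the shell and the picture viewer there is one more tool, called as name([rows], argument=value, ...), one row to a line, values as JSON. drive_tool: Moves the arm, as the interface text tells. Its arguments: {"type":"object","properties":{"moves":{"type":"array"},"fingers":{"type":"number"},"squeeze":{"type":"number"}},"required":["moves"]}

```bash
mkdir -p pics; cat > h.py <<'E'
import numpy as np, cv2
from workcell import get_obs, get_image, finish_job
def shot(name,fn=None):
    d=get_image(name)
    d={k:(np.array(v,float) if k in('K','eye','rotation') else v) for k,v in d.items()}
    if fn: cv2.imwrite('pics/'+fn,d['color']); np.save('pics/'+fn+'.npy',d,allow_pickle=True)
    return d
def load(fn): return np.load('pics/'+fn+'.npy',allow_pickle=True).item()
def ray(d,u,v):
    K=d['K']; x=(u-K[0,2])/K[0,0]; y=(v-K[1,2])/K[1,1]; k=float(d['k1'])
    a,b=x,y
    for _ in range(20):
        s=1+k*(a*a+b*b); a,b=x/s,y/s
    w=d['rotation'].reshape(3,3)@np.array([a,-b,-1.]); return d['eye'],w/np.linalg.norm(w)
def onz(d,u,v,z):
    e,w=ray(d,u,v); return e+w*(z-e[2])/w[2]
def proj(d,p):
    c=d['rotation'].reshape(3,3).T@(np.array(p,float)-d['eye']); a,b=c[0]/-c[2],-c[1]/-c[2]
    s=1+float(d['k1'])*(a*a+b*b); K=d['K']; return np.array([K[0,0]*a*s+K[0,2],K[1,1]*b*s+K[1,2]])
def tri(d1,p1,d2,p2):
    e1,w1=ray(d1,*p1); e2,w2=ray(d2,*p2)
    A=np.stack([w1,-w2],1); t=np.linalg.lstsq(A,e2-e1,rcond=None)[0]
    a,b=e1+t[0]*w1,e2+t[1]*w2; return (a+b)/2,np.linalg.norm(a-b)
E
python3 - <<'E'
from h import *
for n in('scene','side','wrist'):
    d=shot(n,n+'0.png'); print(n,d['eye'],d['K'][0,0],d['k1'])
o=get_obs(); print(o['time'],o['eef_pos'],o['ee_rot'],o['grip_width'])
E
```

```text
scene [-0.47552402  0.35912712  0.83450366] 486.6974886409174 -0.1114028622374363
side [-0.208533   -0.86089361  0.7927676 ] 464.62394757197166 -0.07551415705676656
wrist [ 0.26049436 -0.57472197  0.37312563] 392.8996069582218 0.020743296103017145
0.15 [ 0.17796572 -0.59853083  0.23054328] [-1.79901797e+02 -1.77444176e-02  1.65470742e+01] 0.08557129385790103
```

View pics/scene0.png

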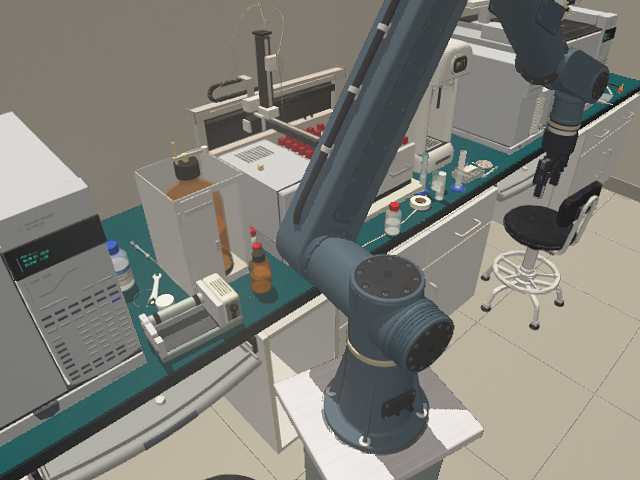

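View pics/side0.png

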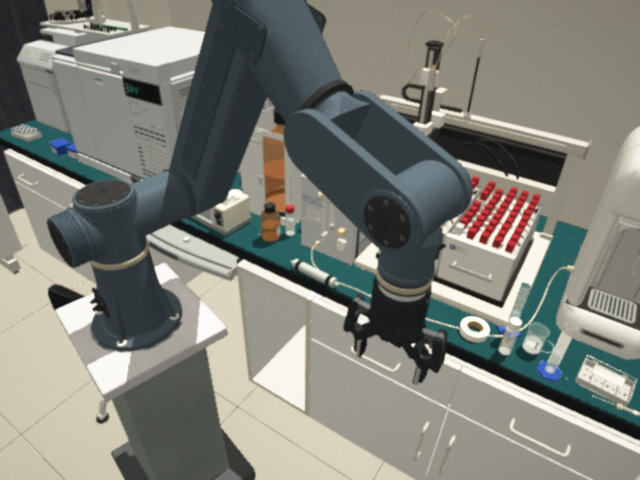

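The scene shows the roller unit at about (190,315), with its housing at (215,295) and its slotted plate at (150,335). The amber bottle is at (261,270), the small bottle at (393,218) and the tape at (420,202). The side view shows the loose roller at (300,265)-(335,283); the arm hides the small bottle there.

```bash
python3 - <<'E'
from h import *
s=load('scene0.png');d=load('side0.png')
print('roller ends',onz(d,297,264,.013),onz(d,336,283,.013))
print('bottle bottom',onz(s,392,234,0),'cap',onz(s,394,206,.1))
for p in [(165,362),(245,318),(200,282),(232,328),(150,318)]: print(p,onz(s,*p,0.02))
print('amber',onz(s,262,290,0),onz(d,270,240,0),'tape',onz(s,420,203,0.01))
E
python3 - <<'E'
import cv2
import numpy as np
a=cv2.imread('pics/scene0.png');b=cv2.imread('pics/side0.png')
x=cv2.resize(a[240:380,90:290],(800,560),interpolation=2)[:300*2]
cv2.imwrite('pics/c1.png',x)
E
```

```text
Traceback (most recent call last):
  File "h.py", line 16, in onz
    e,w=ray(d,u,v); return e+w*(z-e[2])/w[2]
        ~~~^^^^^^^
  File "h.py", line 14, in ray
    w=d['rotation'].reshape(3,3)@np.array([a,-b,-1.]); return d['eye'],w/np.linalg.norm(w)
      ~~~~~~~~~~~~~~~~~~~~~^^^^^
ValueError: cannot reshape array of size 3 into shape (3,3)
```

View pics/c1.png

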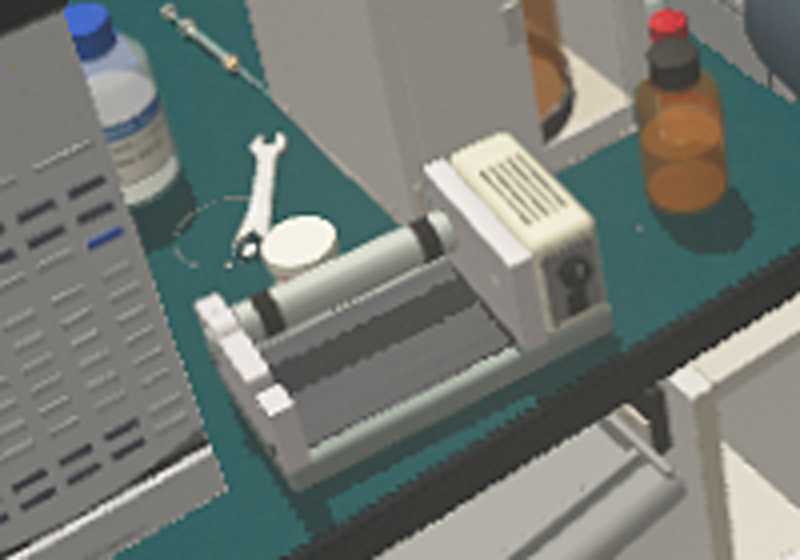

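The crop shows the slotted plate at crop (205-300,300-490), with its front slot at about (262,370). The fitted roller runs at (245,315)-(440,235) with the housing to its right. The empty roller position faces the robot.

```bash
python3 - <<'E'
from h import *
for n in('scene0.png','side0.png','wrist0.png'): print(load(n)['rotation'])
E
sed -i "s/^def shot/from scipy.spatial.transform import Rotation as Rn\ndef shot/; s/    if fn: cv2/    d['rotation']=Rn.from_euler('xyz',d['rotation'],degrees=True).as_matrix() if d['rotation'].size==3 else d['rotation']\n    if fn: cv2/" h.py
sed -i "s/^def load.*/def load(fn):\n    d=np.load('pics\/'+fn+'.npy',allow_pickle=True).item()\n    if d['rotation'].size==3: d['rotation']=Rn.from_euler('xyz',d['rotation'],degrees=True).as_matrix()\n    return d/" h.py
python3 - <<'E'
from h import *
s=load('scene0.png');d=load('side0.png')
print('roller ends',onz(d,297,264,.013),onz(d,336,283,.013))
print('bottle bottom',onz(s,392,234,0),'cap',onz(s,394,206,.1))
print('amber',onz(s,262,290,0),onz(d,270,240,0),'tape',onz(s,420,203,0.01))
f=lambda x,y,z:onz(s,90+x/4,240+y/4,z)
print('base front corners',f(295,490,0),f(612,325,0))
print('tcp proj',proj(s,get_obs()['eef_pos']),proj(d,get_obs()['eef_pos']))
w=load('wrist0.png'); print('wrist tcp',proj(w,get_obs()['eef_pos']), w['rotation'])
E
```

```text
[  53.51082817    0.68028274 -117.5905882 ]
[ 54.61330376  -1.01168076 -40.95498947]
[-19.03806451   0.17012142 -73.4712862 ]
roller ends [ 0.41571762 -0.09687446  0.013     ] [ 0.44291733 -0.22175148  0.013     ]
bottle bottom [ 0.48187819 -0.3703406   0.        ] cap [ 0.48003676 -0.36708049  0.1       ]
amber [0.43296415 0.06636978 0.        ] [0.43709562 0.0545113  0.        ] tape [ 0.5722337  -0.54110455  0.01      ]
base front corners [0.31053153 0.35280693 0.        ] [0.34946481 0.14971855 0.        ]
tcp proj [543.35793365 194.77911877] [385.89867501 371.98692645]
wrist tcp [318.64935449 322.36531389] [[ 0.28449457  0.90596408  0.31351544]
 [-0.95867305  0.269863    0.09011068]
 [-0.00296917 -0.3261948   0.94529791]]
```

drive_tool([
  {"dx": 30, "dy": 40, "dz": 10, "twist": 0.15},
  {"dx": 55, "dy": 90, "dz": 20, "twist": 0.3},
  {"dx": 80, "dy": 140, "dz": 20, "twist": 0.45},
  {"dx": 110, "dy": 190, "dz": 20, "twist": 0.6},
  {"dx": 140, "dy": 240, "dz": 20, "twist": 0.8},
  {"dx": 165, "dy": 290, "dz": 20, "twist": 0.95},
  {"dx": 195, "dy": 340, "dz": 20, "twist": 1.1},
  {"dx": 220, "dy": 390, "dz": 20, "twist": 1.3},
  {"dx": 240, "dy": 440, "dz": 20, "twist": 1.5},
  {"dx": 240, "dy": 440, "dz": 20, "twist": 1.5},
], fingers=50, squeeze=20)

```text
time: 1.4
eef_pos: [0.4182, -0.1555, 0.2511]
ee_rot: [-180.0, -0.1, 102.9]
force: [-0.7, -0.1, 0.0]
grip_width: 0.0497
grip_force: 0.0
```

```bash
python3 - <<'E'
from h import *
w=shot('wrist','wrist1.png'); d=shot('side','side1.png'); s=shot('scene','scene1.png')
o=get_obs(); print(o['time'],o['eef_pos'],o['ee_rot'],o['q'],o['grip_width'])
print(proj(w,[.4157,-.0969,.013]),proj(w,[.4429,-.2217,.013]))
h=np.hstack([cv2.resize(w['color'],(400,300),interpolation=3),cv2.resize(d['color'],(400,300),interpolation=3)]);
h=np.vstack([h,np.hstack([cv2.resize(d['color'][200:380,420-120:540],(400,300)),cv2.resize(s['color'][150:330,260:500],(400,300))])])
cv2.imwrite('pics/v3.png',h)
E
```

```text
1.55 [ 0.41799614 -0.15973164  0.25130838] [-1.79991118e+02  3.93404585e-02  1.02433798e+02] [-3.52536848e+01  1.48838267e+01  1.05075575e+02 -3.81572789e-02
  6.00174909e+01 -4.76684176e+01] 0.0503645650161188
[328.9026605  132.96462569] [326.65053715 259.49227269]
```

View pics/v3.png

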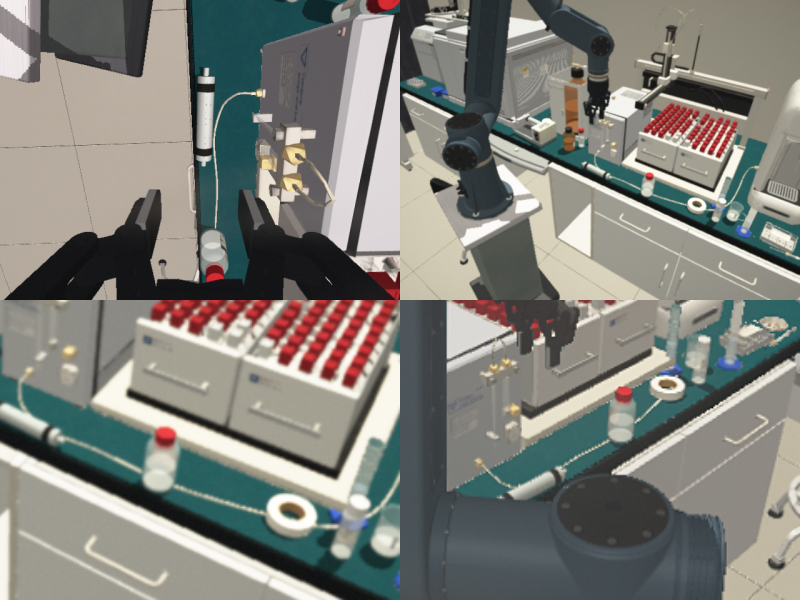

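The wrist view (top left, 0.625 scale) shows the loose roller from (206,68) to (205,165). The side view shows the small bottle standing at about (647,185), with the tape at (697,205).

```bash
python3 - <<'E'
from h import *
w=load('wrist1.png'); c=w['color']
hsv=cv2.cvtColor(c,cv2.COLOR_BGR2HSV)
x0,x1,y0,y1=312,347,98,275
r=c[y0:y1,x0:x1].astype(int); 
m=((r[...,2]>150)).astype(np.uint8)
n,l,st,ce=cv2.connectedComponentsWithStats(m)
for i in range(1,n):
    if st[i,4]>15: print(st[i]+[x0,y0,0,0,0])
for y in range(y0,y1,8):
    xs=np.where(m[y-y0])[0]; print(y,(xs.min()+x0,xs.max()+x0) if len(xs) else None,end=' ')
s=load('scene1.png');d=load('side1.png')
for n,q,roi in(('scene',s,(360,480,200,350)),('side',d,(350,420,260,340))): 
    h=cv2.cvtColor(q['color'],cv2.COLOR_BGR2HSV); a=np.zeros(h.shape[:2],bool)
    if n=='scene': sl=(slice(180,230),slice(370,420))
    else: sl=(slice(255,310),slice(370,450))
    mm=(h[sl][...,1]>150)&((h[sl][...,0]<8)|(h[sl][...,0]>172))&(h[sl][...,2]>70)
    ys,xs=np.nonzero(mm); print('\n',n,len(xs),xs.mean()+sl[1].start,ys.mean()+sl[0].start,xs.min()+sl[1].start,xs.max()+sl[1].start,ys.min()+sl[0].start,ys.max()+sl[0].start)
    globals()['p'+n]=(xs.mean()+sl[1].start,ys.mean()+sl[0].start)
print(tri(s,pscene,d,pside), onz(s,*pscene,.092),onz(d,*pside,.092))
E
```

```text
[327 109   8  13  90]
[320 123  23  11 243]
[ 317  148   25   90 1944]
[341 192   6  83 214]
[316 249  22  17 217]
98 None 106 None 114 (np.int64(327), np.int64(333)) 122 None 130 (np.int64(320), np.int64(342)) 138 None 146 None 154 (np.int64(320), np.int64(341)) 162 (np.int64(319), np.int64(341)) 170 (np.int64(319), np.int64(340)) 178 (np.int64(319), np.int64(340)) 186 (np.int64(319), np.int64(339)) 194 (np.int64(318), np.int64(346)) 202 (np.int64(318), np.int64(346)) 210 (np.int64(318), np.int64(344)) 218 (np.int64(318), np.int64(343)) 226 (np.int64(317), np.int64(343)) 234 (np.int64(317), np.int64(343)) 242 (np.int64(342), np.int64(344)) 250 (np.int64(317), np.int64(344)) 258 (np.int64(322), np.int64(345)) 266 (np.int64(344), np.int64(346)) 274 (np.int64(345), np.int64(346)) 
 scene 43 393.6744186046512 204.81395348837208 390 398 202 209

 side 97 398.77319587628864 281.4226804123711 394 404 277 286
(array([ 0.49392537, -0.37662123,  0.09273392]), np.float64(0.0017269766239763399)) [ 0.49629417 -0.37788263  0.092     ] [ 0.49344931 -0.37666104  0.092     ]
```

```bash
python3 - <<'E'
from h import *
w=load('wrist1.png'); print(w['eye'])
a=onz(w,331.3,123,.018);b=onz(w,327.0,266,.018)
print(a,b,np.linalg.norm(a-b),np.degrees(np.arctan2(*(b-a)[[1,0]])),(a+b)/2)
a=onz(w,330.7,109,.013);print('pin tip',a)
E
```

```text
[ 0.40110423 -0.07349529  0.3939181 ]
[ 0.41561376 -0.08752048  0.018     ] [ 0.44436682 -0.22674232  0.018     ] 0.14215997775748487 -78.33094244422281 [ 0.42999029 -0.1571314   0.018     ]
pin tip [ 0.41239966 -0.07585877  0.013     ]
```

```bash
python3 - <<'E'
from h import *
w=load('wrist1.png'); c=w['color']
for y in range(244,270,2): print(y,c[y,312:346,2])
a=onz(w,331.3,123,.018);b=onz(w,327.4,258,.018)
print(a,b,np.linalg.norm(a-b),np.degrees(np.arctan2(*(b-a)[[1,0]])),(a+b)/2)
E
```

```text
244 [ 15  19  17  21  24  25  27  30  32  31  32  34  32  36  33  37  34  37
  33  33  34  33  32  34  32  30  26  25  30 106 212 233 198  30]
246 [ 17  18  18  21  25  25  28  30  32  32  32  36  34  37  35  35  35  37
  36  33  36  31  32  33  30  30  26  28  31 101 207 232 198  29]
248 [ 11  38  87 113  93  45  29  27  33  32  32  35  34  36  34  35  37  36
  33  35  36  34  34  61  95 106 110  32  29 109 208 232 210  28]
250 [ 27  56 110 129 148 162 171 178 187 192 197 201 204 197 155 155 220 218
 219 220 217 206 193 190 179 157  88  32  31  41 137 229 215  29]
252 [ 22  57 111 133 150 161 174 183 190 200 205 209 211 215 220 222 226 225
 226 225 223 212 198 191 176 158  84  32  31  30 124 225 218  29]
254 [ 25  59 112 134 151 163 172 182 192 200 205 210 215 216 223 226 226 226
 226 224 223 210 198 190 176 147  48  30  32  27 116 219 232 189]
256 [ 23  28  32  63 130 166 175 182 192 203 206 210 211 216 223 226 225 226
 225 224 223 208 195 187 153  59  28  27  32  30 102 205 234 198]
258 [ 25  23  27  16  10  21  34  51  74 105 167 193 204 209 218 218 213 188
 130 130 119  81  46  
[... 211 characters left out ...]
  12  32  30  31  61 127 179 204 214 220 213 183 104
  31  32  31  31  31  29  30  31  28  29  30  31  29 123 226 217]
264 [ 27  29  28  26  20  17  32  32  29  59 129 181 206 217 219 209 179 108
  28  31  31  28  30  29  29  29  31  33  29  29  33 114 217 230]
266 [ 28  30  30  21  17  14  26  33  31  28  34  61  88  89  91  81  55  31
  31  30  31  32  33  32  30  29  31  30  31  32  32 100 203 229]
268 [ 27  31  30  27  21  19  30  33  32  31  33  30  34  35  31  30  34  33
  33  31  31  34  34  33  31  32  33  33  34  30  32  99 198 230]
[ 0.41561376 -0.08752048  0.018     ] [ 0.44272453 -0.21797313  0.018     ] 0.13323996174779826 -78.25986205642371 [ 0.42916915 -0.1527468   0.018     ]
```

```bash
python3 - <<'E'
from h import *
w=load('wrist1.png')
a=onz(w,330.5,108.7,.013);b=onz(w,325.4,266.3,.013)
print(a,b,np.linalg.norm(a-b),np.degrees(np.arctan2(*(b-a)[[1,0]])),(a+b)/2)
u=(b-a)/np.linalg.norm(b-a); print((a+b)/2-u*.038)
E
```

```text
[ 0.4121599  -0.07564616  0.013     ] [ 0.44338237 -0.22948775  0.013     ] 0.15697794843904236 -78.52752510385042 [ 0.42777114 -0.15256695  0.013     ]
[ 0.42021304 -0.11532618  0.013     ]
```

drive_tool([
  {"dx": 2, "dy": 44, "dz": -20, "twist": -0.016},
  {"dx": 2, "dy": 44, "dz": -70, "twist": -0.016},
  {"dx": 2, "dy": 44, "dz": -125, "twist": -0.016},
  {"dx": 2, "dy": 44, "dz": -180, "twist": -0.016},
  {"dx": 2, "dy": 44, "dz": -215, "twist": -0.016},
  {"dx": 2, "dy": 44, "dz": -235, "twist": -0.016},
  {"dx": 2, "dy": 44, "dz": -246, "twist": -0.016},
  {"dx": 2, "dy": 44, "dz": -247, "twist": -0.016},
])

```text
time: 2.55
eef_pos: [0.4199, -0.1161, 0.0039]
ee_rot: [-180.0, -0.0, 101.4]
force: [-0.5, -0.5, -0.4]
grip_width: 0.0501
grip_force: 0.0
```

drive_tool([
  {"dx": 0},
  {"dx": 0},
  {"dx": 0},
  {"dx": 0},
], fingers=20, squeeze=20)

```text
schema error: expected keys dx, dy, dz, twist
```

drive_tool([
  {"dx": 0, "dy": 0, "dz": 0, "twist": 0},
  {"dx": 0, "dy": 0, "dz": 0, "twist": 0},
  {"dx": 0, "dy": 0, "dz": 0, "twist": 0},
  {"dx": 0, "dy": 0, "dz": 0, "twist": 0},
], fingers=20, squeeze=20)

```text
time: 3.05
eef_pos: [0.4203, -0.1154, 0.005]
ee_rot: [179.9, 0.1, 101.6]
force: [-1.5, -2.2, 7.0]
grip_width: 0.0252
grip_force: 23.0
```

drive_tool([
  {"dx": 0, "dy": 0, "dz": 5, "twist": 0},
  {"dx": 0, "dy": 0, "dz": 10, "twist": 0},
  {"dx": 0, "dy": 0, "dz": 15, "twist": 0},
  {"dx": 0, "dy": 0, "dz": 19, "twist": 0},
  {"dx": 0, "dy": 0, "dz": 19, "twist": 0},
])

```text
time: 3.68
eef_pos: [0.4202, -0.1152, 0.0236]
ee_rot: [180.0, 0.0, 101.6]
force: [-0.2, 0.2, -2.0]
grip_width: 0.025
grip_force: 22.3
```

```bash
python3 - <<'E'
from h import *
w=shot('wrist','wrist2.png'); d=shot('side','side2.png')
o=get_obs(); print(o['time'],o['eef_pos'],o['force'],o['grip_width'],o['grip_force'])
e=np.array(o['eef_pos']);print(proj(w,e),proj(d,e))
u,v=proj(d,e).astype(int)
cr=lambda c,u,v,a,b:cv2.resize(c[max(v-b,0):v+b,max(u-a,0):u+a],(400,400),interpolation=2)
cv2.imwrite('pics/v4.png',np.hstack([cr(w['color'],320,300,160,160),cr(d['color'],u,v,60,60)]))
E
```

```text
3.775 [ 0.42004167 -0.11507614  0.02333408] [-0.11915565 -0.05611198 -2.89302703] 0.025054843612907187 22.296087741851807
[314.97339245 317.86775564] [302.56773425 263.57679375]
```

View pics/v4.png

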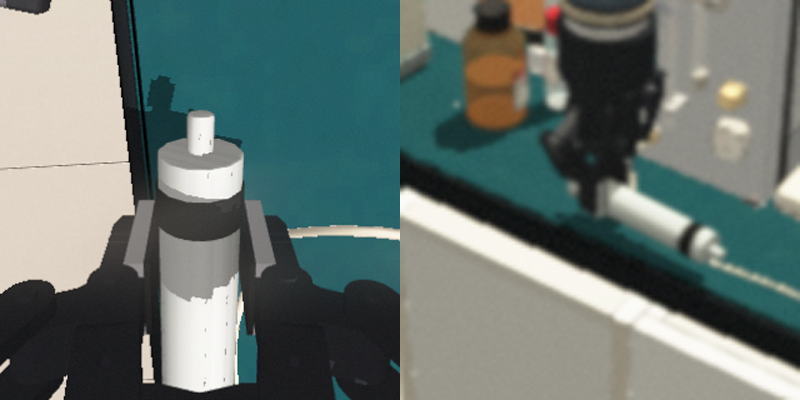

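The wrist view shows the raised pin tip at about (321,231). The side view shows the low pin tip at about (336,279).

```bash
cat >> h.py <<'E'
def onplane(d,uv,p,u):
    e,w=ray(d,*uv); n=np.cross(u,[0,0,1]); return e+w*(n@(p-e))/(n@w)
E
python3 - <<'E'
from h import *
w=load('wrist2.png');d=load('side2.png')
t=np.array([.42004,-.11508,.0233]); y=np.radians(-78.5); u=np.array([np.cos(y),np.sin(y),0])
for n,q,uv in(('up pin top',w,(320.8,230)),('upbody bottomedge?',w,(321,140+140*.8)),('low pin',d,(336.5,278.5)),('low body top edge',d,(302.6-60+300*.3,263.6-60+230*.3))):
    p=onplane(q,uv,t,u); print(n,p,(p-t)@u,p[2]-t[2])
E
```

```text
up pin top [0.38525316 0.0559028  0.44808458] -0.17448565598511803 0.4247845781440679
upbody bottomedge? [0.38414519 0.06134862 0.41635902] -0.18004304069614865 0.3930590161954865
low pin [ 0.44207246 -0.22337299  0.02959907] 0.11051154310317589 0.006299073432288291
low body top edge [ 0.43950261 -0.2107418   0.042393  ] 0.09762157789327233 0.01909300037619964
```

drive_tool([
  {"dx": 0, "dy": 0, "dz": -10, "twist": 0},
  {"dx": 0, "dy": 0, "dz": -18, "twist": 0},
  {"dx": 0, "dy": 0, "dz": -18, "twist": 0},
])

```text
time: 4.15
eef_pos: [0.4198, -0.115, 0.0045]
ee_rot: [-180.0, -0.0, 101.6]
force: [-1.2, -0.2, -1.6]
grip_width: 0.0249
grip_force: 22.6
```

drive_tool([
  {"dx": 0, "dy": 0, "dz": 0, "twist": 0},
  {"dx": 0, "dy": 0, "dz": 0, "twist": 0},
  {"dx": 3, "dy": -13, "dz": 0, "twist": 0},
  {"dx": 5, "dy": -26, "dz": 0, "twist": 0},
  {"dx": 5, "dy": -26, "dz": 0, "twist": 0},
], fingers=40)

```text
time: 4.78
eef_pos: [0.4261, -0.143, 0.0054]
ee_rot: [179.9, 0.1, 101.5]
force: [1.1, 1.0, -0.0]
grip_width: 0.0398
grip_force: 0.0
```

drive_tool([
  {"dx": 0, "dy": 0, "dz": 0, "twist": 0},
  {"dx": 0, "dy": 0, "dz": 0, "twist": 0},
  {"dx": 0, "dy": 0, "dz": 0, "twist": 0},
  {"dx": 0, "dy": 0, "dz": 20, "twist": 0},
  {"dx": 0, "dy": 0, "dz": 60, "twist": 0},
  {"dx": 0, "dy": 0, "dz": 110, "twist": 0},
  {"dx": 0, "dy": 0, "dz": 160, "twist": 0},
  {"dx": 0, "dy": 0, "dz": 200, "twist": 0},
  {"dx": 0, "dy": 0, "dz": 200, "twist": 0},
], fingers=20, squeeze=25)

```text
time: 5.9
eef_pos: [0.4262, -0.1413, 0.2076]
ee_rot: [179.7, 0.2, 101.6]
force: [0.0, -0.1, -3.0]
grip_width: 0.025
grip_force: 25.3
```

drive_tool([
  {"dx": -15, "dy": 40, "dz": 30, "twist": 0},
  {"dx": -25, "dy": 80, "dz": 60, "twist": 0},
  {"dx": -33, "dy": 120, "dz": 85, "twist": 0},
  {"dx": -37, "dy": 170, "dz": 100, "twist": 0},
  {"dx": -40, "dy": 220, "dz": 110, "twist": 0},
  {"dx": -50, "dy": 265, "dz": 120, "twist": 0},
  {"dx": -65, "dy": 300, "dz": 120, "twist": 0},
  {"dx": -65, "dy": 300, "dz": 120, "twist": 0},
])

```text
time: 6.9
eef_pos: [0.3571, 0.1607, 0.3232]
ee_rot: [-179.7, -0.1, 101.9]
force: [0.4, -0.9, -2.7]
grip_width: 0.0247
grip_force: 25.4
```

```bash
python3 - <<'E'
from h import *
w=shot('wrist','wrist3.png'); s=shot('scene','scene3.png')
o=get_obs(); print(o['time'],o['eef_pos'],o['ee_rot'],w['eye'])
cr=cv2.resize(s['color'][230:390,110:270],(320,320),interpolation=2)
b=np.zeros((480,320,3),np.uint8); b[:320]=cr
cv2.imwrite('pics/v5.png',np.hstack([w['color'],b])[:, :800])
E
```

```text
7.0 [0.3589684  0.15887536 0.32371453] [-1.79788021e+02  1.37158983e-02  1.01664341e+02] [0.34217751 0.24325144 0.46592686]
```

View pics/v5.png

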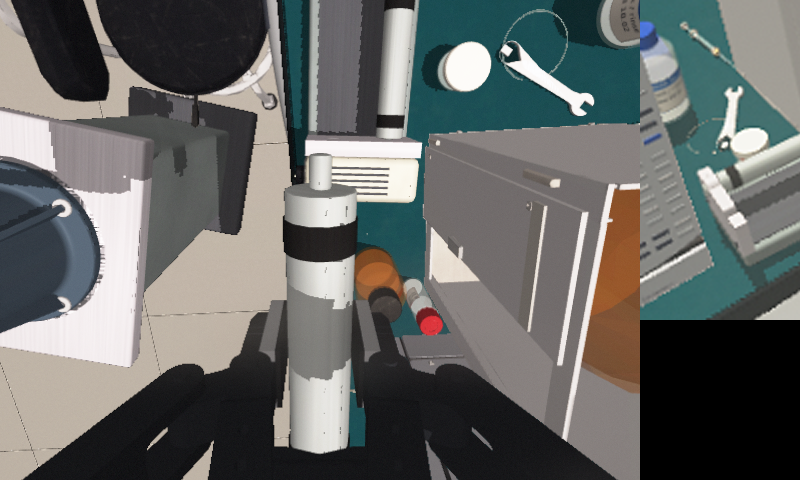

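The wrist view shows the unit partly: housing wall front edge at (305-422,145), fitted roller at (395,65), vents at (360,180). The camera must go further along +y.

drive_tool([
  {"dx": -6, "dy": 30, "dz": 0, "twist": 0},
  {"dx": -14, "dy": 75, "dz": 10, "twist": 0},
  {"dx": -14, "dy": 80, "dz": 20, "twist": 0},
  {"dx": -14, "dy": 80, "dz": 20, "twist": 0},
])

```text
time: 7.5
eef_pos: [0.3469, 0.2383, 0.3453]
ee_rot: [180.0, 0.0, 101.6]
force: [-0.3, -0.9, -1.4]
grip_width: 0.0248
grip_force: 25.4
```

```bash
python3 - <<'E'
from h import *
w=shot('wrist','wrist4.png')
o=get_obs(); print(o['time'],o['eef_pos'],o['ee_rot'],w['eye'])
cv2.imwrite('pics/v6.png',cv2.resize(w['color'][0:300,200:600],(800,600),interpolation=2))
E
```

```text
7.55 [0.34650139 0.23784826 0.34489867] [-1.79968560e+02  4.90375466e-02  1.01503571e+02] [0.33149696 0.32101901 0.48788545]
```

View pics/v6.png

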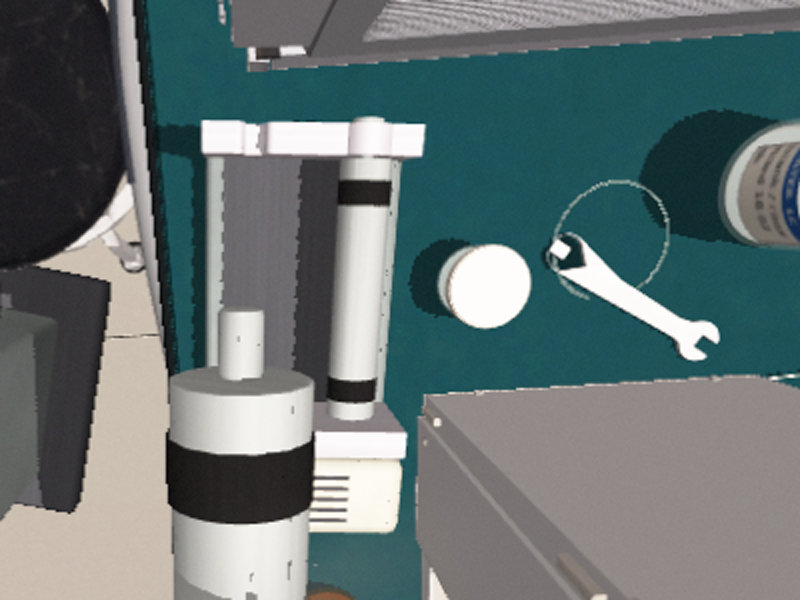

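The crop (2x, offset 200,0) shows the plate top at y 122-157 with the slot at about (257,138). The fitted roller runs from (365,160) to (352,418), and the held roller's pin tip is at (242,312).

```bash
python3 - <<'E'
from h import *
w=load('wrist4.png'); c=w['color'].astype(int)
for v in (63,66,69,72,75): print(v,c[v,296:345,2].tolist())
print('cols');
for u in (310,345,360,405): print(u,c[56:84,u,2].tolist())
for v in (110,140,170): print(v,c[v,356:405,2].tolist())
for u in (372,376,380): print(u,c[74:84,u,2].tolist(),c[200:216,u,2].tolist())
E
```

```text
63 [16, 19, 22, 21, 97, 223, 252, 252, 251, 252, 251, 251, 251, 251, 252, 252, 252, 252, 252, 252, 252, 252, 252, 252, 247, 237, 240, 251, 251, 251, 251, 250, 241, 233, 169, 165, 150, 160, 208, 237, 249, 252, 252, 252, 252, 252, 252, 252, 252]
66 [12, 14, 18, 16, 91, 221, 251, 251, 251, 251, 251, 251, 251, 251, 251, 251, 251, 251, 251, 251, 251, 251, 252, 252, 246, 235, 239, 251, 251, 251, 251, 251, 248, 218, 168, 165, 150, 162, 213, 238, 248, 251, 251, 251, 251, 251, 251, 251, 251]
69 [15, 13, 15, 17, 95, 224, 251, 252, 252, 251, 252, 252, 252, 252, 252, 252, 252, 252, 252, 252, 252, 252, 252, 252, 246, 235, 241, 252, 252, 252, 252, 252, 248, 174, 176, 169, 156, 166, 217, 239, 249, 252, 252, 252, 252, 252, 252, 252, 252]
72 [15, 16, 17, 19, 93, 221, 251, 251, 251, 251, 251, 251, 251, 251, 251, 251, 251, 251, 251, 251, 251, 251, 252, 252, 246, 234, 237, 251, 251, 251, 251, 245, 170, 171, 170, 163, 144, 169, 217, 240, 249, 252, 252, 251, 252, 252, 251, 251, 252]
75 [16, 16, 16, 21, 78, 202, 246, 246, 246, 246, 246, 246, 246, 246, 246, 246, 247, 247, 247, 247, 249, 251, 252, 252, 246, 
[... 1069 characters left out ...]
 201, 183, 192, 192, 183, 172, 59, 36, 34, 31, 32, 29, 30, 31, 30]
170 [60, 58, 56, 56, 56, 54, 57, 55, 62, 86, 116, 135, 152, 169, 182, 194, 209, 222, 228, 231, 231, 234, 237, 238, 239, 236, 235, 234, 231, 226, 219, 215, 194, 180, 193, 192, 183, 159, 33, 29, 31, 32, 32, 32, 30, 29, 30, 29, 29]
372 [251, 251, 246, 195, 104, 111, 115, 118, 119, 121] [34, 169, 228, 230, 229, 231, 231, 229, 231, 228, 149, 137, 136, 134, 139, 140]
376 [211, 212, 200, 148, 112, 152, 173, 175, 176, 175] [39, 133, 237, 240, 239, 239, 240, 238, 239, 238, 171, 139, 135, 138, 136, 141]
380 [241, 242, 233, 177, 131, 191, 218, 216, 217, 217] [42, 139, 232, 235, 234, 235, 235, 234, 234, 233, 150, 135, 135, 134, 137, 141]
```

```bash
python3 - <<'E'
from h import *
w=load('wrist4.png')
A=onz(w,381.0,105,.062);B=onz(w,376.2,180,.062)
yy=np.array([onz(w,u,v,.062) for u,v in((380.7,110),(378.9,140),(376.8,170))])
dirr=(B-A)[:2]; dirr/=np.linalg.norm(dirr); print('axis dir deg',np.degrees(np.arctan2(dirr[1],dirr[0])))
pl=[onz(w,u,v,.07) for u,v in((310,76),(345,76.9),(360,77.2),(405,78.0))]
q=np.array(pl); k=np.polyfit(q[:,0],q[:,1],1); print('plate inner edge dir',np.degrees(np.arctan(k[0])))
po=np.array([onz(w,u,v,.07) for u,v in((310,60),(345,60.7),(360,61),(405,61.9))]); print('thick',(q-po)[:, :2])
print('front end of plate',onz(w,300.3,68,.07),'slot lips',onz(w,320,76,.07),onz(w,338,76,.07),'slotfloor',onz(w,330,75,.058))
print('roller pts',yy, 'house end',onz(w,377,209.8,.073), 'plate line', q)
E
```

```text
axis dir deg -79.316774382902
plate inner edge dir 10.348191833358529
thick [[ 0.00273681 -0.01398727]
 [ 0.00320946 -0.01409234]
 [ 0.00339711 -0.01406042]
 [ 0.00393434 -0.01387387]]
front end of plate [0.30749428 0.34832287 0.07      ] slot lips [0.32775385 0.34514484 0.07      ] [0.34506512 0.34867141 0.07      ] slotfloor [0.33734561 0.34876195 0.058     ]
roller pts [[0.39528684 0.32650017 0.062     ]
 [0.4009692  0.29710565 0.062     ]
 [0.4066165  0.26611262 0.062     ]] house end [0.41558979 0.22564447 0.073     ] plate line [[0.31813781 0.34318034 0.07      ]
 [0.35197795 0.34924657 0.07      ]
 [0.36647733 0.35190956 0.07      ]
 [0.4099629  0.35993476 0.07      ]]
```

drive_tool([
  {"dx": 0, "dy": 0, "dz": 0, "twist": 0.18},
  {"dx": 0, "dy": 0, "dz": 0, "twist": 0.36},
  {"dx": 0, "dy": 0, "dz": 0, "twist": 0.54},
  {"dx": 0, "dy": 0, "dz": 0, "twist": 0.72},
  {"dx": 0, "dy": 0, "dz": 0, "twist": 0.9},
  {"dx": 0, "dy": 0, "dz": 0, "twist": 1.08},
  {"dx": 0, "dy": 0, "dz": 0, "twist": 1.26},
  {"dx": 0, "dy": 0, "dz": 0, "twist": 1.44},
  {"dx": 0, "dy": 0, "dz": 0, "twist": 1.6},
])

```text
time: 8.68
eef_pos: [0.3461, 0.2372, 0.3446]
ee_rot: [-180.0, -0.1, -166.6]
force: [-0.6, -0.3, -2.4]
grip_width: 0.0248
grip_force: 25.4
```

drive_tool([
  {"dx": 0, "dy": 0, "dz": -10, "twist": 0.18},
  {"dx": 0, "dy": 0, "dz": -20, "twist": 0.36},
  {"dx": 0, "dy": 0, "dz": -40, "twist": 0.54},
  {"dx": 0, "dy": 0, "dz": -70, "twist": 0.72},
  {"dx": 0, "dy": 0, "dz": -100, "twist": 0.9},
  {"dx": 0, "dy": 10, "dz": -130, "twist": 1.08},
  {"dx": 0, "dy": 20, "dz": -155, "twist": 1.26},
  {"dx": 0, "dy": 34, "dz": -155, "twist": 1.44},
  {"dx": 0, "dy": 44, "dz": -155, "twist": 1.524},
  {"dx": 0, "dy": 44, "dz": -155, "twist": 1.524},
])

```text
time: 9.93
eef_pos: [0.3438, 0.2876, 0.1897]
ee_rot: [-179.9, -0.6, -79.9]
force: [-0.7, -1.1, -2.9]
grip_width: 0.0247
grip_force: 25.4
```

```bash
python3 - <<'E'
from h import *
w=shot('wrist','wrist5.png'); s=shot('scene','scene5.png')
o=get_obs(); print(o['time'],o['eef_pos'],o['ee_rot'],o['q'],w['eye'],o['force'])
cv2.imwrite('pics/v7.png',np.hstack([cv2.resize(w['color'][0:480,80:560],(480,480)),cv2.resize(s['color'][230:390,110:270],(320,320),interpolation=2).copy() if 0 else np.vstack([cv2.resize(s['color'][200:380,110:290],(320,320),interpolation=2),np.zeros((160,320,3),np.uint8)])]))
E
```

```text
10.025 [0.34352014 0.28706119 0.18988349] [-179.87378169   -0.6377878   -79.94482999] [  25.97031373   20.56705767  109.17399669   -0.84197493   50.31549517
 -163.54758202] [0.35955667 0.20593093 0.33330114] [-0.28991161  0.1310914  -2.59118709]
```

View pics/v7.png

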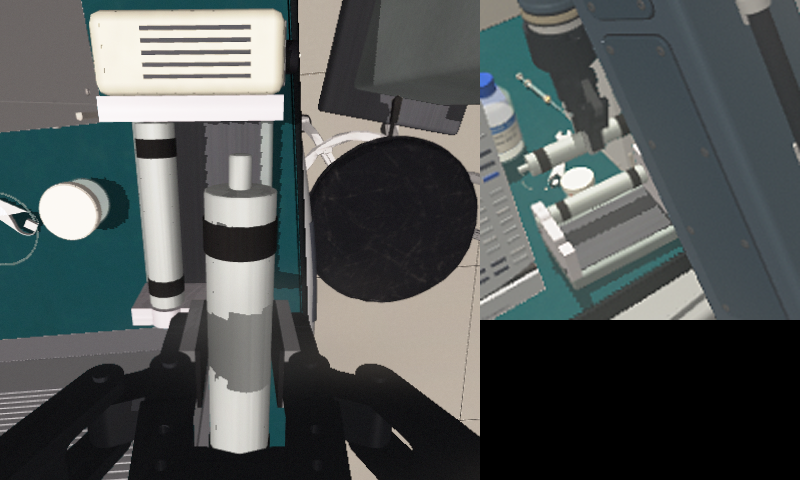

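The wrist view shows the fitted roller at (145-180,125-310), the housing on top, and the held roller at (240,160-450). The scene inset shows the held roller hovering level over the unit. Joint 6 is almost at its limit, so I will turn back and check the clearance on the other side.

drive_tool([
  {"dx": 0, "dy": -5, "dz": 20, "twist": -0.18},
  {"dx": 0, "dy": -10, "dz": 40, "twist": -0.36},
  {"dx": 0, "dy": -20, "dz": 60, "twist": -0.54},
  {"dx": 0, "dy": -30, "dz": 80, "twist": -0.72},
  {"dx": 0, "dy": -40, "dz": 100, "twist": -0.9},
])

```text
time: 10.65
eef_pos: [0.3431, 0.2467, 0.2907]
ee_rot: [-179.8, -0.6, -131.9]
force: [-0.6, 1.3, -1.9]
grip_width: 0.025
grip_force: 25.3
```

```bash
python3 - <<'E'
from h import *
w=load('wrist4.png')
for u,v in((332,35),(460,27),(599,14)):
  print(onz(w,u,v,0),onz(w,u,v,.05))
c=w['color']
print(onz(w,325,26,0),onz(w,325,26,.1), proj(w,[.33,.38,0]),proj(w,[.33,.40,.0]),proj(w,[.33,.40,.3]))
o=get_obs(); print(o['time'],o['eef_pos'],o['ee_rot'],o['q'])
E
```

```text
[0.33178532 0.39277611 0.        ] [0.33175576 0.38542222 0.05      ]
[0.46817322 0.42808035 0.        ] [0.45416622 0.41710838 0.05      ]
[0.61101411 0.46838285 0.        ] [0.58236833 0.45328055 0.05      ]
[0.32237342 0.39984225 0.        ] [0.32424344 0.38368615 0.1       ] [328.03387333  47.22214159] [331.80006913  27.4073155 ] [ 356.34754326 -115.13176225]
10.65 [0.34314693 0.24668795 0.29065893] [-179.81965353   -0.6437068  -131.86952723] [  20.81622955    9.95182674  104.50221152   -0.49859268   66.0359535
 -117.11079697]
```

drive_tool([
  {"dx": 0, "dy": -5, "dz": 10, "twist": -0.18},
  {"dx": 0, "dy": -10, "dz": 20, "twist": -0.36},
  {"dx": 0, "dy": -10, "dz": 30, "twist": -0.54},
  {"dx": 0, "dy": -10, "dz": 30, "twist": -0.72},
  {"dx": 0, "dy": -10, "dz": 30, "twist": -0.9},
  {"dx": 0, "dy": -10, "dz": 30, "twist": -1.08},
  {"dx": 0, "dy": -10, "dz": 30, "twist": -1.26},
  {"dx": 0, "dy": -15, "dz": 30, "twist": -1.44},
  {"dx": 5, "dy": -35, "dz": 30, "twist": -1.62},
  {"dx": 10, "dy": -70, "dz": 30, "twist": -1.8},
])

```text
time: 11.9
eef_pos: [0.3532, 0.177, 0.32]
ee_rot: [-179.8, -0.6, 125.1]
force: [-0.7, -0.1, -1.9]
grip_width: 0.0248
grip_force: 25.4
```

drive_tool([
  {"dx": 15, "dy": -45, "dz": -5, "twist": -0.18},
  {"dx": 28, "dy": -95, "dz": -15, "twist": -0.36},
  {"dx": 38, "dy": -150, "dz": -35, "twist": -0.41},
  {"dx": 45, "dy": -205, "dz": -65, "twist": -0.41},
  {"dx": 58, "dy": -250, "dz": -110, "twist": -0.41},
  {"dx": 65, "dy": -275, "dz": -150, "twist": -0.41},
  {"dx": 65, "dy": -280, "dz": -170, "twist": -0.41},
  {"dx": 65, "dy": -280, "dz": -170, "twist": -0.41},
])

```text
time: 12.9
eef_pos: [0.4167, -0.1024, 0.1489]
ee_rot: [-179.6, -0.8, 101.8]
force: [0.9, -0.6, -1.2]
grip_width: 0.0249
grip_force: 25.3
```

drive_tool([
  {"dx": 0, "dy": 0, "dz": -50, "twist": 0},
  {"dx": 0, "dy": 0, "dz": -95, "twist": 0},
  {"dx": 0, "dy": 0, "dz": -125, "twist": 0},
  {"dx": 0, "dy": 0, "dz": -138, "twist": 0},
  {"dx": 0, "dy": 0, "dz": -143, "twist": 0},
  {"dx": 0, "dy": 0, "dz": -144, "twist": 0},
])

```text
time: 13.65
eef_pos: [0.4191, -0.1021, 0.007]
ee_rot: [-179.9, -0.5, 102.0]
force: [0.9, 0.3, -2.1]
grip_width: 0.0252
grip_force: 25.3
```

drive_tool([
  {"dx": 0, "dy": 0, "dz": 0, "twist": 0},
  {"dx": 0, "dy": 0, "dz": 0, "twist": 0},
  {"dx": 4, "dy": -20, "dz": 0, "twist": 0},
  {"dx": 8, "dy": -40, "dz": 0, "twist": 0},
  {"dx": 9, "dy": -43, "dz": 0, "twist": 0},
  {"dx": 9, "dy": -43, "dz": 0, "twist": 0},
], fingers=40)

```text
time: 14.4
eef_pos: [0.4272, -0.1454, 0.0061]
ee_rot: [-179.8, -0.6, 101.9]
force: [-0.5, 0.7, 0.5]
grip_width: 0.0397
grip_force: 0.0
```

```bash
python3 - <<'E'
from h import *
w=shot('wrist','wrist6.png'); 
o=get_obs(); print(o['time'],o['eef_pos'],o['ee_rot'],o['force'],o['grip_width'])
c=w['color'][...,2].astype(int)
for v in range(60,300,12):
    r=np.where((c[v,270:380]>140))[0]; print(v,(r.min()+270,r.max()+270,len(r)) if len(r) else None,end=';')
E
```

```text
14.45 [ 0.42689603 -0.14480083  0.00608378] [-179.78302294   -0.64029658  101.90277407] [-0.6328152   0.26831738 -1.31153842] 0.040077836615853096
60 (np.int64(285), np.int64(362), 78);72 (np.int64(286), np.int64(362), 77);84 None;96 None;108 None;120 None;132 (np.int64(287), np.int64(360), 74);144 (np.int64(287), np.int64(359), 73);156 (np.int64(287), np.int64(359), 73);168 (np.int64(287), np.int64(358), 72);180 (np.int64(288), np.int64(358), 71);192 (np.int64(290), np.int64(358), 69);204 (np.int64(289), np.int64(357), 69);216 (np.int64(289), np.int64(357), 69);228 (np.int64(289), np.int64(356), 68);240 (np.int64(290), np.int64(356), 67);252 (np.int64(290), np.int64(355), 66);264 (np.int64(290), np.int64(355), 66);276 (np.int64(290), np.int64(355), 66);288 (np.int64(294), np.int64(354), 61);
```

drive_tool([
  {"dx": 0, "dy": 0, "dz": 0, "twist": 0},
  {"dx": 0, "dy": 0, "dz": 0, "twist": 0},
  {"dx": 0, "dy": 0, "dz": 0, "twist": 0},
  {"dx": 0, "dy": 0, "dz": 20, "twist": 0},
  {"dx": 0, "dy": 0, "dz": 60, "twist": 0},
  {"dx": -5, "dy": 10, "dz": 115, "twist": 0},
  {"dx": -15, "dy": 35, "dz": 165, "twist": 0},
  {"dx": -22, "dy": 75, "dz": 200, "twist": 0},
  {"dx": -30, "dy": 125, "dz": 225, "twist": 0},
  {"dx": -35, "dy": 175, "dz": 240, "twist": 0},
], fingers=18, squeeze=25)

```text
time: 15.7
eef_pos: [0.3917, 0.0317, 0.2472]
ee_rot: [-179.9, -0.6, 101.9]
force: [0.9, -0.0, -2.0]
grip_width: 0.0251
grip_force: 25.1
```

drive_tool([
  {"dx": -5, "dy": 50, "dz": 5, "twist": -0.02},
  {"dx": -12, "dy": 100, "dz": 5, "twist": -0.02},
  {"dx": -24, "dy": 150, "dz": 0, "twist": -0.02},
  {"dx": -34, "dy": 200, "dz": -20, "twist": -0.02},
  {"dx": -41, "dy": 225, "dz": -50, "twist": -0.02},
  {"dx": -42, "dy": 233, "dz": -90, "twist": -0.02},
  {"dx": -42, "dy": 233, "dz": -115, "twist": -0.02},
  {"dx": -42, "dy": 233, "dz": -115, "twist": -0.02},
])

```text
time: 16.7
eef_pos: [0.3482, 0.2626, 0.1294]
ee_rot: [-179.5, -0.5, 100.9]
force: [-0.0, -0.4, -1.0]
grip_width: 0.0245
grip_force: 25.1
```

```bash
python3 - <<'E'
from h import *
w=shot('wrist','wrist7.png'); 
o=get_obs(); print(o['time'],o['eef_pos'],o['ee_rot'],o['force'],o['grip_width'],o['q'][5],w['eye'])
cv2.imwrite('pics/v8.png',w['color'][0:400,150:500])
E
```

```text
16.75 [0.3493888  0.26298193 0.13052521] [-179.64997298   -0.56160591  100.83275965] [ 0.49623572  0.8222681  -1.51029918] 0.024736167779723553 10.257730221676088 [0.33547342 0.34447834 0.27282039]
```

View pics/v8.png

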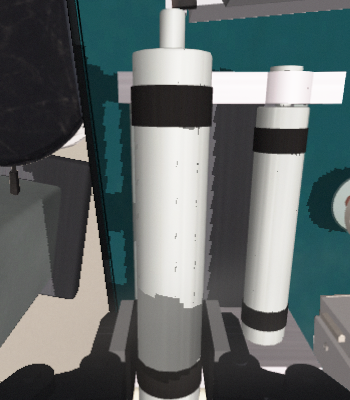

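The picture shows the held roller level, with its upper pin at px (322,28), and the fitted roller at px (425,220). The plate top is behind at row 72-103.

```bash
python3 - <<'E'
from h import *
w=load('wrist7.png'); c=w['color'][...,2].astype(int)
def edges(v,a,b,t):
    r=np.where(c[v,a:b]>t)[0]; return r.min()+a,r.max()+a
for v in (20,30,40): print('pin',v,c[v,305:342].tolist())
for v in (60,70,150,200,260): print('held',v,c[v,275:300].tolist(),c[v,350:368].tolist())
for v in (165,200,240,290): print('fit',v,c[v,385:412].tolist(),c[v,435:460].tolist())
print(c[40:60,320].tolist(), c[100:112,430].tolist(), c[335:350,412].tolist())
E
```

```text
pin 20 [29, 28, 28, 30, 63, 114, 130, 149, 164, 178, 191, 200, 213, 220, 225, 230, 234, 238, 241, 240, 239, 238, 235, 234, 232, 228, 222, 215, 206, 182, 72, 31, 29, 42, 98, 112, 110]
pin 30 [30, 30, 27, 28, 67, 115, 135, 155, 169, 184, 196, 204, 216, 222, 228, 232, 235, 239, 242, 241, 240, 239, 237, 233, 229, 226, 219, 210, 199, 172, 60, 30, 32, 28, 28, 26, 28]
pin 40 [27, 30, 30, 31, 67, 120, 144, 162, 175, 188, 200, 212, 220, 225, 228, 234, 236, 240, 243, 241, 241, 238, 234, 232, 227, 224, 211, 203, 188, 154, 44, 29, 26, 28, 26, 26, 29]
held 60 [31, 30, 29, 30, 32, 30, 40, 84, 116, 124, 129, 139, 139, 147, 149, 153, 163, 166, 167, 172, 175, 178, 180, 186, 189] [228, 226, 223, 219, 220, 218, 212, 206, 201, 196, 191, 168, 85, 32, 26, 29, 27, 26]
held 70 [28, 28, 28, 29, 29, 28, 28, 74, 112, 115, 125, 133, 140, 145, 148, 155, 156, 165, 167, 171, 173, 179, 183, 183, 188] [227, 226, 220, 219, 219, 217, 209, 205, 198, 192, 187, 153, 37, 14, 15, 23, 21, 21]
held 150 [18, 18, 15, 17, 17, 37, 85, 126, 134, 124, 118, 127, 133, 137, 145, 151, 155, 165, 167, 172, 176, 178, 182, 186, 188] [218,
[... 1005 characters left out ...]
6, 56, 54, 55, 55, 56, 56, 57, 58, 59, 74, 101, 103, 109, 117, 123, 130, 144, 150, 155, 168, 174, 176, 180, 191] [232, 230, 229, 227, 224, 221, 217, 214, 200, 170, 36, 37, 35, 35, 36, 33, 37, 34, 36, 34, 32, 31, 34, 34, 35]
fit 290 [74, 72, 72, 72, 72, 73, 69, 72, 75, 98, 113, 120, 127, 130, 137, 145, 154, 156, 144, 173, 176, 185, 192, 197, 204, 213, 216] [214, 212, 208, 181, 70, 43, 42, 40, 42, 38, 42, 39, 38, 38, 40, 35, 38, 39, 38, 37, 37, 37, 36, 38, 37]
[234, 233, 233, 233, 233, 233, 234, 215, 206, 229, 233, 235, 237, 238, 237, 237, 238, 236, 237, 237] [242, 242, 234, 207, 187, 155, 122, 187, 221, 217, 216, 217] [224, 224, 222, 223, 222, 223, 222, 224, 223, 209, 160, 132, 134, 132, 128]
```

```bash
cat > m.py <<'E'
from h import *
def line(w,pts,z):
    P=np.array([onz(w,*p,z) for p in pts])[:,:2]; m=P.mean(0); u=np.linalg.svd(P-m)[2][0]; u*=-np.sign(u[1]); return m,u,np.degrees(np.arctan2(u[1],u[0]))
E
python3 - <<'E'
from m import *
w=load('wrist7.png')
h=line(w,[(322,20),(321.9,30),(321.6,40),(321.9,60),(319.5,150),(319,200),(318.8,260)],.1375)
f=line(w,[(427.9,165),(424.2,200),(420.9,240),(416.4,290)],.062)
print(h,f)
u=f[1]; x=np.array([u[1],-u[0]]); print('lateral held-fitted',(h[0]-f[0])@x)
tcp=np.array([.34939,.26298]); print('tcp lateral',(tcp-f[0])@x)
# y: held slot-end body edge row ~47 at top? fitted ends
a=onz(w,322,47.5,.1375)[:2]; b=onz(w,428,106,.073)[:2]; c=onz(w,412,345,.072)[:2]; pl=onz(w,400,103,.07)[:2]
tip=onz(w,322.,9.5,.1415)[:2]
print('held body end',(a-f[0])@u,'fit ends',(b-f[0])@u,(c-f[0])@u,'plate inner',(pl-f[0])@u,'tcp',(tcp-f[0])@u, 'tip',(tip-f[0])@u)
E
```

```text
(array([0.33520857, 0.34182949]), array([ 0.1737477, -0.9847902]), np.float64(-79.99420953496586)) (array([0.40179639, 0.29330527]), array([ 0.1846912, -0.9827966]), np.float64(-79.35687083761701))
lateral held-fitted 0.056480279415086536
tcp lateral 0.057105628474176155
held body end -0.07994100950733882 fit ends -0.0629947159497978 0.07045835923864786 plate inner -0.06437179278497802 tcp 0.020124574035125936 tip -0.08943196985066176
```

drive_tool([
  {"dx": 0, "dy": 0, "dz": -25, "twist": 0},
  {"dx": 0, "dy": 0, "dz": -45, "twist": 0},
  {"dx": 0, "dy": 0, "dz": -52, "twist": 0},
  {"dx": 0, "dy": 0, "dz": -55, "twist": 0},
  {"dx": 0, "dy": 0, "dz": -58, "twist": 0},
  {"dx": 0, "dy": 0, "dz": -61, "twist": 0},
])

```text
time: 17.5
eef_pos: [0.351, 0.2634, 0.0708]
ee_rot: [-179.9, -0.6, 100.8]
force: [0.8, -2.2, 1.0]
grip_width: 0.0251
grip_force: 25.4
```

drive_tool([
  {"dx": 0, "dy": 0, "dz": -3, "twist": 0},
  {"dx": 0, "dy": 0, "dz": -6, "twist": 0},
  {"dx": 0, "dy": 0, "dz": -9, "twist": 0},
  {"dx": 0, "dy": 0, "dz": -12, "twist": 0},
  {"dx": 0, "dy": 0, "dz": -12, "twist": 0},
])

```text
time: 18.12
eef_pos: [0.3501, 0.2631, 0.0579]
ee_rot: [-179.8, -0.6, 100.8]
force: [-0.7, -2.2, 0.3]
grip_width: 0.0253
grip_force: 25.5
```

```bash
python3 - <<'E'
from h import *
w=shot('wrist','wrist8.png'); s=shot('scene','scene8.png')
o=get_obs(); print(o['time'],o['eef_pos'],o['ee_rot'],o['force'],o['grip_width'],w['eye'])
S=cv2.resize(s['color'][240:360,110:270],(450,338),interpolation=2)
W=w['color'][0:400,180:530]
cv2.imwrite('pics/v9.png',np.hstack([W,np.vstack([S,np.zeros((62,450,3),np.uint8)])]))
c=w['color'][...,2].astype(int)
print(c[0:60,322].tolist())
E
```

```text
18.225 [0.35010685 0.26310135 0.05803622] [-179.77952952   -0.586381    100.81555192] [-0.88825595 -2.22370086  0.30192787] 0.02508840641728923 [0.33673366 0.34463001 0.20139498]
[223, 222, 224, 221, 223, 223, 223, 223, 223, 223, 224, 223, 224, 225, 224, 224, 225, 224, 224, 224, 224, 226, 226, 226, 225, 226, 226, 226, 226, 227, 226, 226, 226, 225, 226, 226, 226, 227, 224, 222, 225, 224, 218, 209, 202, 125, 116, 130, 132, 150, 213, 231, 231, 229, 229, 229, 230, 229, 230, 229]
```

View pics/v9.png

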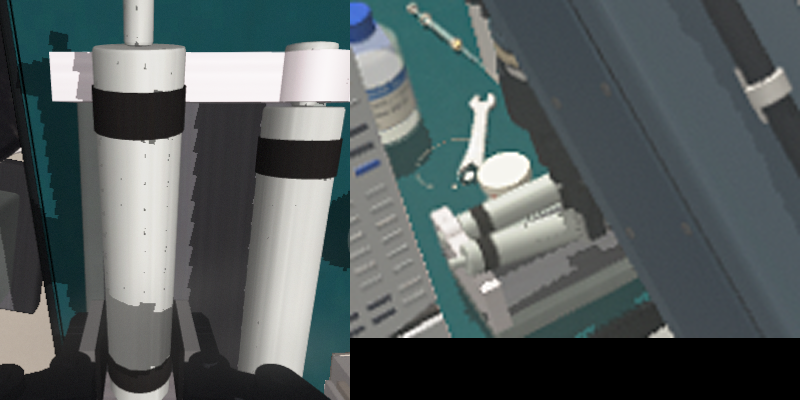

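The wrist view shows the roller with its far end resting on the plate at about rows 45-100. It widens from 72 to 93 px towards that end, which means a tilt of about 11-12 degrees with the far end up.

drive_tool([
  {"dx": 0, "dy": 0, "dz": 3, "twist": 0},
  {"dx": 0, "dy": 0, "dz": 6, "twist": 0},
  {"dx": 0.5, "dy": -3, "dz": 6, "twist": 0},
  {"dx": 1, "dy": -6, "dz": 6, "twist": 0},
  {"dx": 1.6, "dy": -9, "dz": 6, "twist": 0},
  {"dx": 1.6, "dy": -9, "dz": 6, "twist": 0},
])

```text
time: 18.98
eef_pos: [0.3512, 0.2536, 0.0639]
ee_rot: [-179.7, -0.6, 100.8]
force: [-0.5, -0.4, -3.8]
grip_width: 0.0256
grip_force: 25.0
```

drive_tool([
  {"dx": 0.4, "dy": -2, "dz": 0, "twist": 0},
  {"dx": 0.8, "dy": -4, "dz": 0, "twist": 0},
  {"dx": 0.8, "dy": -4, "dz": 0, "twist": 0},
])

```text
time: 19.35
eef_pos: [0.3519, 0.2497, 0.0639]
ee_rot: [-179.7, -0.6, 100.8]
force: [-2.0, 0.5, -5.8]
grip_width: 0.0253
grip_force: 24.9
```

drive_tool([
  {"dx": 0, "dy": 0, "dz": -1, "twist": 0},
  {"dx": 0.3, "dy": -1.5, "dz": -1.5, "twist": 0},
  {"dx": 0.5, "dy": -2.5, "dz": -2, "twist": 0},
  {"dx": 0.6, "dy": -3.5, "dz": -2, "twist": 0},
  {"dx": 0.6, "dy": -3.5, "dz": -2, "twist": 0},
])

```text
time: 19.98
eef_pos: [0.3529, 0.2465, 0.0622]
ee_rot: [-179.8, -0.6, 100.8]
force: [-4.8, 1.5, -1.9]
grip_width: 0.0248
grip_force: 25.2
```

```bash
python3 - <<'E'
from h import *
w=shot('wrist','wrist9.png'); s=shot('scene','scene9.png')
o=get_obs(); print(o['time'],o['eef_pos'],o['force'],o['wrist_torque'],o['grip_width'],w['eye'])
c=w['color'][...,2].astype(int)
for v in (60,80,100,150,200,240,280): print(v,''.join('%4d'%x for x in c[v,265:300:1]),'|',''.join('%4d'%x for x in c[v,345:370]))
print(c[0:130,322].tolist())
E
```

```text
20.075 [0.35285707 0.24655266 0.06215767] [-4.58217339  1.15342248 -1.68179212] [ 0.08122885  0.79598983 -0.15418721] 0.025077598744303493 [0.33952446 0.32806382 0.20570756]
60   91  88  90  90  91  90  90  90  92  90  97 104 112 120 121 127 129 133 135 137 142 148 151 151 158 159 161 163 168 169 172 175 180 181 182 |  227 225 222 223 219 218 203 127 208 205 204 202 205 199 194 189 184 180 176 162 124  95  96  98  97
80   91  91  91  90  93  90  90  92  91  92  92  97 106 112 119 121 125 129 133 138 141 147 150 155 156 158 158 163 165 167 170 171 177 179 183 |  225 224 222 219 217 215 213 208 205 202 201 201 199 195 189 184 179 172 162 123 101 100 101 101  99
100   89  91  91  92  93  90  91  93  93  70  23  20  17  16  20  23  23  25  25  18  25  24  22  24  27  25  26  28  30  26  29  29  31  33  34 |   33  33  33  35  31  34  32  32  34  31  31  28  30  26  33  32  29  27  27  28  54 100 101 101  98
150   88  88  90  91  93  90  92  91  92  91  91  90  92  91  97 105 113 118 124 125 132 134 138 146 151 154 154 159 163 166 170 172 176 179 181 |  217 215 214 194 137 202 198 201 199 
[... 718 characters left out ...]
4 188 181 178 172 165 148 115 104 102 105 101 102 100 100 101 101  99 103 106 103 103  93
[226, 226, 225, 226, 226, 226, 226, 226, 226, 227, 226, 227, 227, 227, 226, 228, 227, 228, 228, 227, 229, 228, 229, 229, 228, 228, 228, 229, 229, 230, 229, 230, 230, 229, 229, 230, 230, 230, 229, 229, 228, 223, 215, 207, 134, 111, 138, 198, 227, 229, 229, 230, 230, 230, 230, 230, 230, 230, 230, 230, 231, 230, 230, 229, 231, 230, 230, 230, 230, 230, 231, 231, 230, 230, 231, 230, 231, 231, 230, 231, 230, 231, 231, 230, 231, 231, 231, 231, 206, 104, 35, 31, 34, 31, 32, 32, 32, 33, 34, 32, 35, 34, 33, 34, 35, 35, 34, 34, 33, 32, 34, 34, 32, 34, 34, 33, 34, 34, 36, 32, 31, 35, 33, 32, 35, 36, 34, 36, 34, 29]
```

drive_tool([
  {"dx": -0.8, "dy": 0, "dz": 0, "twist": 0},
  {"dx": -0.8, "dy": 0, "dz": -1.5, "twist": 0},
  {"dx": -0.8, "dy": 0, "dz": -3, "twist": 0},
  {"dx": -0.8, "dy": 0, "dz": -3, "twist": 0},
])

```text
time: 20.58
eef_pos: [0.3529, 0.2469, 0.0592]
ee_rot: [-179.9, -0.6, 100.8]
force: [-3.4, 1.6, 0.6]
grip_width: 0.0247
grip_force: 25.7
```

drive_tool([
  {"dx": 0, "dy": 0, "dz": -1.5, "twist": 0},
  {"dx": 0, "dy": 0, "dz": -3, "twist": 0},
  {"dx": 0, "dy": 0, "dz": -3, "twist": 0},
])

```text
time: 20.95
eef_pos: [0.3524, 0.2468, 0.0562]
ee_rot: [-179.8, -0.6, 100.8]
force: [-4.7, 3.0, 2.6]
grip_width: 0.0251
grip_force: 25.7
```

```bash
python3 - <<'E'
from h import *
w=shot('wrist','wrist10.png')
o=get_obs(); print(o['time'],o['eef_pos'],o['force'],o['wrist_torque'],o['grip_width'],w['eye'])
c=w['color'][...,2].astype(int)
for v in (60,80,): print(v,''.join('%4d'%x for x in c[v,265:300:1]),'|',''.join('%4d'%x for x in c[v,345:370]))
print(c[0:130:2,322].tolist())
E
```

```text
21.0 [0.35243705 0.24678545 0.05615872] [-4.45433287  2.33785241  1.7082112 ] [0.22734374 0.70405329 0.02870439] 0.025237362628624544 [0.3389496  0.32827004 0.19971382]
60   93  92  91  91  94  94  93  95  95  92  93  93  92  80  76  96 106 113 122 128 131 135 139 144 149 151 154 158 159 165 168 171 174 177 180 |  227 226 223 221 217 212 211 207 206 206 202 200 190 187 181 179 155 114 101  99 101  96  99 100  99
80   93  92  93  90  93  92  91  94  91  93  92  92  91  88  74  83 106 112 118 123 128 133 137 142 146 151 157 158 162 163 168 169 173 176 177 |  226 222 220 205 136 213 207 204 207 205 197 191 187 182 177 159 122 100 100  99 100  98 101 102  99
[160, 193, 230, 232, 232, 232, 233, 232, 232, 233, 233, 233, 234, 234, 233, 235, 235, 235, 235, 235, 234, 235, 206, 221, 232, 233, 233, 234, 234, 234, 233, 234, 235, 234, 234, 233, 233, 234, 234, 233, 234, 221, 37, 32, 38, 36, 35, 33, 34, 35, 38, 36, 34, 33, 33, 36, 37, 37, 33, 36, 35, 36, 34, 70, 234]
```

drive_tool([
  {"dx": 0, "dy": 0, "dz": -1.5, "twist": 0},
  {"dx": 0, "dy": 0, "dz": -1.5, "twist": 0},
])

```text
time: 21.25
eef_pos: [0.3524, 0.2468, 0.0549]
ee_rot: [-179.8, -0.6, 100.8]
force: [-4.7, 2.0, 4.6]
grip_width: 0.025
grip_force: 26.0
```

drive_tool([
  {"dx": 0, "dy": 0, "dz": 0, "twist": 0},
  {"dx": 0, "dy": 0, "dz": 0, "twist": 0},
  {"dx": 0, "dy": 0, "dz": 0, "twist": 0},
], fingers=34)

```text
time: 21.62
eef_pos: [0.3537, 0.2469, 0.0547]
ee_rot: [-179.9, -0.6, 100.8]
force: [0.3, -0.4, -0.8]
grip_width: 0.034
grip_force: 0.0
```

```bash
python3 - <<'E'
from h import *
w=shot('wrist','wrist11.png')
o=get_obs(); print(o['time'],o['eef_pos'],o['force'],o['grip_width'],w['eye'])
cv2.imwrite('pics/v10.png',w['color'][0:400,180:530])
c=w['color'][...,2].astype(int)
for v in (60,80,): print(v,''.join('%4d'%x for x in c[v,265:300:1]),'|',''.join('%4d'%x for x in c[v,345:370]))
for v in (60,80,130,160,200): print('fit',v,''.join('%4d'%x for x in c[v,410:460:1]),'|',''.join('%4d'%x for x in c[v,480:530]))
print(c[0:130,322].tolist(),c[60:130,490].tolist())
E
```

```text
21.675 [0.35339362 0.24679334 0.05468141] [-0.32080146  0.0234241  -0.23297819] 0.034176380609102636 [0.33992519 0.32827271 0.19824551]
60   94  92  93  92  93  93  92  92  97 104 110 113 119 125 130 136 142 146 151 161 165 169 173 174 178 178 183 187 192 193 195 200 203 206 208 |  206 200 198 193 187 184 176 171 160  98  97 101 103 102 101 101  99 100  98 100  99 102 102 101 100
80   91  93  91  92  91  91  92  92  96  98 105 113 118 123 129 133 140 145 151 157 163 167 172 174 175 181 183 187 189 193 196 200 203 208 210 |  201 197 194 192 184 180 171 157 111  99  97 100 102 102 100 100 100  98  97  99 100  98 101 100 101
fit 60   50  48  50  52  50  50  51  50  51  49  51  50  52  49  52  48  51  49  52  52  52  52  51  53  54  50  53  50  51  50  48  50  47  50  49  53  50  48  58  73  89  89  89  91  92  97  93  96  99 102 |  169 172 179 189 195 197 198 197 196 199 200 203 204 206 211 212 213 214 216 215 217 219 219 221 225 224 223 223 223 222 222 221 220 219 220 222 221 222 222 222 221 222 221 222 222 219 219 217 216 213
fit 80   46  49  51  50  49  48  51  52  50  49  51  52  50
[... 1803 characters left out ...]
 200, 178, 212, 230, 232, 235, 236, 236, 236, 236, 236, 235, 236, 235, 235, 235, 236, 235, 235, 235, 235, 236, 235, 235, 236, 235, 235, 236, 236, 236, 236, 236, 235, 235, 236, 234, 235, 235, 198, 64, 35, 35, 35, 38, 34, 39, 35, 38, 35, 35, 36, 35, 36, 36, 39, 36, 36, 35, 36, 36, 37, 37, 36, 35, 37, 37, 37, 40, 37, 37, 38, 37, 36, 36, 38, 37, 33, 36, 36, 37, 37, 72, 202, 236, 235, 236, 236] [200, 200, 202, 202, 202, 201, 204, 203, 202, 204, 202, 203, 203, 203, 205, 204, 205, 207, 208, 206, 209, 206, 73, 35, 34, 33, 32, 32, 31, 33, 34, 30, 31, 33, 32, 31, 33, 34, 34, 33, 31, 32, 34, 33, 30, 32, 35, 34, 33, 35, 31, 35, 33, 34, 34, 33, 35, 32, 35, 33, 37, 35, 36, 36, 33, 171, 218, 217, 217, 219]
```

View pics/v10.png

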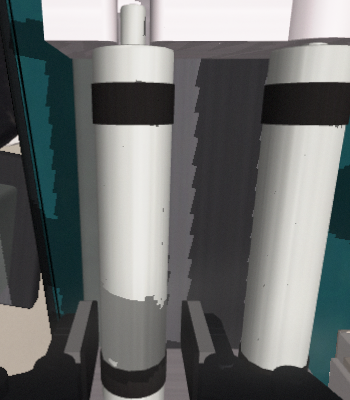

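The picture shows the roller seated: its pin lies in the slot at px (312,20), and its bands are level with the fitted roller's, at rows 82-124. From here on I will work from numbers only.

```bash
python3 - <<'E'
from m import *
w=load('wrist11.png'); c=w['color'][...,2].astype(int)
def ctr(v,a,b,t):
    r=np.where(c[v,a:b]>t)[0]; return (r.min()+r.max())/2+a,r.max()-r.min()
H=[];F=[]
for v in (140,160,180,200,230):
    h=ctr(v,265,365,104); f=ctr(v,400,540,70); H.append((h[0],v));F.append((f[0],v)); print(v,h,f)
h=line(w,H,.062);f=line(w,F,.062);print(h,f)
u=f[1];x=np.array([u[1],-u[0]]);print((h[0]-f[0])@x)
print('ends',[(onz(w,*p,.073)[:2]-f[0])@u for p in((316,45),(490,43))])
E
```

```text
140 (np.float64(314.0), np.int64(74)) (np.float64(481.5), np.int64(83))
160 (np.float64(313.5), np.int64(73)) (np.float64(478.5), np.int64(81))
180 (np.float64(314.0), np.int64(72)) (np.float64(476.5), np.int64(79))
200 (np.float64(314.0), np.int64(70)) (np.float64(487.0), np.int64(104))
230 (np.float64(313.5), np.int64(69)) (np.float64(470.0), np.int64(76))
(array([0.34261022, 0.30346712]), array([ 0.18007605, -0.98365269]), np.float64(-79.62581021354876)) (array([0.39890715, 0.31413425]), array([ 0.2373592 , -0.97142195]), np.float64(-76.2692696201544))
0.05722002292248426
ends [np.float64(-0.04469194988475655), np.float64(-0.04245264408649616)]
```

drive_tool([
  {"dx": 0, "dy": 0, "dz": 20, "twist": 0},
  {"dx": 0, "dy": 0, "dz": 70, "twist": 0},
  {"dx": 0, "dy": 0, "dz": 125, "twist": 0},
  {"dx": 0, "dy": 0, "dz": 180, "twist": 0},
  {"dx": 0, "dy": -15, "dz": 220, "twist": 0},
  {"dx": 5, "dy": -60, "dz": 240, "twist": 0},
  {"dx": 15, "dy": -110, "dz": 240, "twist": 0},
  {"dx": 30, "dy": -165, "dz": 240, "twist": 0},
])

```text
time: 22.68
eef_pos: [0.3826, 0.0805, 0.2952]
ee_rot: [-179.9, -0.6, 100.9]
force: [0.6, 0.3, 0.8]
grip_width: 0.0339
grip_force: 0.0
```

```bash
python3 - <<'E'
from h import *
w=load('wrist1.png')
n=np.array([.971,.239])
e0=np.array([.29,.30])
for v in (140,200,240):
    print(v,w['color'][v,296:322].tolist())
    for u in range(300,320,3): p=onz(w,u,v,0)[:2]; print(u,p.round(3),round(float((p-e0)@n)*1e3,1),end='; ')
    print()
E
```

```text
140 [[164, 177, 187], [163, 177, 189], [162, 176, 187], [165, 177, 188], [152, 164, 176], [131, 146, 158], [156, 170, 181], [135, 147, 155], [8, 8, 6], [18, 15, 14], [25, 24, 22], [30, 28, 26], [27, 25, 24], [16, 13, 11], [16, 16, 6], [18, 19, 10], [21, 20, 10], [42, 39, 14], [38, 36, 15], [24, 23, 16], [18, 19, 21], [21, 19, 21], [20, 21, 22], [19, 22, 22], [24, 26, 27], [22, 24, 24]]
300 [ 0.39 -0.11] -0.7; 303 [ 0.393 -0.11 ] 2.2; 306 [ 0.396 -0.109] 5.1; 309 [ 0.399 -0.108] 8.0; 312 [ 0.402 -0.108] 11.0; 315 [ 0.405 -0.107] 13.9; 318 [ 0.407 -0.107] 16.8; 
200 [[162, 174, 186], [160, 173, 185], [161, 173, 185], [159, 173, 185], [162, 175, 186], [161, 173, 186], [160, 173, 184], [149, 161, 174], [129, 142, 153], [156, 171, 183], [133, 143, 156], [8, 4, 5], [12, 10, 10], [16, 14, 16], [16, 17, 12], [18, 17, 13], [29, 25, 16], [31, 31, 7], [45, 47, 49], [101, 104, 105], [119, 122, 125], [135, 138, 140], [147, 152, 153], [159, 164, 164], [167, 171, 173], [175, 181, 182]]
300 [ 0.403 -0.169] -2.7; 303 [ 0.406 -0.168] 0.4; 306 [ 0.409 -0.168] 3.5; 309 [ 0.412 -0.167] 6.5; 312 [ 0.415 -0.166] 9.6; 315 [ 0.418 -0.165] 12.7; 318 [ 0.421 -0.165] 15.8; 
240 [[161, 172, 184], [162, 171, 185], [159, 172, 185], [161, 173, 186], [160, 172, 184], [158, 170, 184], [159, 172, 184], [159, 170, 182], [159, 172, 184], [149, 160, 172], [131, 142, 155], [158, 172, 183], [135, 148, 157], [15, 13, 15], [17, 15, 15], [17, 16, 14], [17, 17, 14], [17, 16, 17], [13, 16, 15], [16, 17, 18], [21, 21, 20], [22, 24, 21], [21, 24, 26], [24, 25, 27], [27, 29, 31], [29, 29, 31]]
300 [ 0.412 -0.211] -4.1; 303 [ 0.415 -0.211] -0.9; 306 [ 0.418 -0.21 ] 2.3; 309 [ 0.421 -0.209] 5.5; 312 [ 0.424 -0.209] 8.6; 315 [ 0.427 -0.208] 11.8; 318 [ 0.43  -0.207] 15.0;
```

drive_tool([
  {"dx": 8, "dy": -55, "dz": 0, "twist": 0},
  {"dx": 15, "dy": -110, "dz": 0, "twist": -0.1},
  {"dx": 20, "dy": -165, "dz": 0, "twist": -0.25},
  {"dx": 25, "dy": -220, "dz": 0, "twist": -0.42},
  {"dx": 30, "dy": -275, "dz": 0, "twist": -0.6},
  {"dx": 45, "dy": -330, "dz": 0, "twist": -0.78},
  {"dx": 65, "dy": -380, "dz": 0, "twist": -0.96},
  {"dx": 85, "dy": -420, "dz": -10, "twist": -1.14},
  {"dx": 100, "dy": -445, "dz": -30, "twist": -1.32},
  {"dx": 111, "dy": -457, "dz": -50, "twist": -1.5},
], fingers=72)

```text
time: 23.92
eef_pos: [0.4939, -0.3773, 0.2436]
ee_rot: [-179.9, -0.6, 14.4]
force: [-1.0, -0.2, 0.3]
grip_width: 0.0719
grip_force: 0.0
```

drive_tool([
  {"dx": 0, "dy": 0, "dz": 0, "twist": -0.02},
  {"dx": 0, "dy": 0, "dz": 0, "twist": -0.02},
])

```text
time: 24.18
eef_pos: [0.4933, -0.3748, 0.245]
ee_rot: [-179.8, -0.6, 13.9]
force: [-0.3, 0.3, -0.1]
grip_width: 0.0721
grip_force: 0.0
```

```bash
python3 - <<'E'
from h import *
w=shot('wrist','wrist12.png')
o=get_obs(); print(o['time'],o['eef_pos'],o['ee_rot'],o['q'],o['grip_width'])
h=cv2.cvtColor(w['color'],cv2.COLOR_BGR2HSV)
m=((h[...,1]>140)&((h[...,0]<8)|(h[...,0]>172))&(h[...,2]>60)).astype(np.uint8)
n,l,st,ce=cv2.connectedComponentsWithStats(m)
for i in range(1,n):
    if st[i,4]>200: print(st[i],ce[i],onz(w,*ce[i],.095))
E
```

```text
24.225 [ 0.49344375 -0.37483127  0.24556458] [-179.85806148   -0.61736126   13.84705821] [-47.83757766  28.82927672  82.2029812    0.6551537   68.80112777
  28.07857766] 0.07187248669074937
[ 78   0  57  11 490] [109.84897959   4.34081633] [ 0.60331613 -0.20680255  0.095     ]
[152   0  49  10 420] [179.07142857   4.1952381 ] [ 0.61450118 -0.25030893  0.095     ]
[225   0  43   9 338] [246.34023669   3.66568047] [ 0.62548529 -0.29277814  0.095     ]
[ 302  200   37   40 1175] [319.82468085 219.66893617] [ 0.49508999 -0.37437976  0.095     ]
```

drive_tool([
  {"dx": 1, "dy": 0, "dz": -50, "twist": 0},
  {"dx": 1, "dy": 0, "dz": -100, "twist": 0},
  {"dx": 1, "dy": 0, "dz": -150, "twist": 0},
  {"dx": 1, "dy": 0, "dz": -185, "twist": 0},
  {"dx": 1, "dy": 0, "dz": -196, "twist": 0},
  {"dx": 1, "dy": 0, "dz": -196, "twist": 0},
])

```text
time: 24.98
eef_pos: [0.4949, -0.3754, 0.0495]
ee_rot: [-179.9, -0.6, 13.8]
force: [-0.1, -0.8, -0.5]
grip_width: 0.072
grip_force: 0.0
```

drive_tool([
  {"dx": 0, "dy": 0, "dz": 0, "twist": 0},
  {"dx": 0, "dy": 0, "dz": 0, "twist": 0},
  {"dx": 0, "dy": 0, "dz": 0, "twist": 0},
  {"dx": 0, "dy": 0, "dz": 0, "twist": 0},
  {"dx": 0, "dy": 0, "dz": 15, "twist": 0},
  {"dx": 0, "dy": 0, "dz": 30, "twist": 0},
  {"dx": 0, "dy": 0, "dz": 30, "twist": 0},
], fingers=40, squeeze=25)

```text
time: 25.85
eef_pos: [0.4955, -0.3763, 0.0807]
ee_rot: [180.0, -0.7, 13.7]
force: [0.5, -0.1, -0.5]
grip_width: 0.0473
grip_force: 26.2
```

drive_tool([
  {"dx": -22, "dy": -5.5, "dz": 5, "twist": 0},
  {"dx": -44.6, "dy": -11, "dz": 5, "twist": 0},
  {"dx": -44.6, "dy": -11, "dz": -15, "twist": 0},
  {"dx": -44.6, "dy": -11, "dz": -27, "twist": 0},
  {"dx": -44.6, "dy": -11, "dz": -30, "twist": 0},
  {"dx": -44.6, "dy": -11, "dz": -32, "twist": 0},
  {"dx": -44.6, "dy": -11, "dz": -34, "twist": 0},
])

```text
time: 26.72
eef_pos: [0.4501, -0.3865, 0.0449]
ee_rot: [-179.9, -0.6, 13.7]
force: [-0.1, 0.0, 1.1]
grip_width: 0.0472
grip_force: 26.4
```

drive_tool([
  {"dx": 0, "dy": 0, "dz": -1, "twist": 0},
  {"dx": 0, "dy": 0, "dz": -2, "twist": 0},
  {"dx": 0, "dy": 0, "dz": -3, "twist": 0},
  {"dx": 0, "dy": 0, "dz": -3, "twist": 0},
])

```text
time: 27.22
eef_pos: [0.45, -0.3863, 0.0416]
ee_rot: [-179.8, -0.6, 13.7]
force: [-0.3, -0.6, -0.7]
grip_width: 0.0476
grip_force: 26.4
```

```bash
cat > cap.py <<'E'
from m import *
import sys
w=shot('wrist',sys.argv[1]); o=get_obs(); t=np.array(o['eef_pos']); print(o['time'],t,o['ee_rot'],o['force'],w['eye'])
h=cv2.cvtColor(w['color'],cv2.COLOR_BGR2HSV)
m=((h[...,1]>140)&((h[...,0]<8)|(h[...,0]>172))&(h[...,2]>60)).astype(np.uint8)
n,l,st,ce=cv2.connectedComponentsWithStats(m)
for i in range(1,n):
    if st[i,4]>200 and st[i,1]>50: print(st[i],ce[i],'cap at +46:',(onz(w,*ce[i],t[2]+.046)-t).round(4))
E
python3 cap.py wrist13.png
```

```text
27.275 [ 0.45000887 -0.38627893  0.04165596] [-179.82255349   -0.60259984   13.71334244] [-0.78006669 -0.05678956 -1.39234038] [ 0.53226643 -0.36707961  0.18519278]
[ 273  340   96  108 8242] [320.04234409 394.46711963] cap at +46: [ 0.0026 -0.0001  0.046 ]
```

drive_tool([
  {"dx": 0, "dy": 0, "dz": -8, "twist": 0},
  {"dx": 5, "dy": 1.2, "dz": -8, "twist": 0},
  {"dx": 12, "dy": 3, "dz": -8, "twist": 0},
  {"dx": 20, "dy": 5, "dz": -8, "twist": 0},
  {"dx": 28, "dy": 7, "dz": -8, "twist": 0},
  {"dx": 36, "dy": 9, "dz": -8, "twist": 0},
  {"dx": 42, "dy": 10.3, "dz": -8, "twist": 0},
  {"dx": 42, "dy": 10.3, "dz": -8, "twist": 0},
])

```text
time: 28.28
eef_pos: [0.4925, -0.3755, 0.0335]
ee_rot: [-179.8, -0.6, 13.7]
force: [-2.4, 0.7, 1.9]
grip_width: 0.0478
grip_force: 26.0
```

```bash
python3 cap.py wrist14.png
```

```text
28.325 [ 0.49237482 -0.3755662   0.03361942] [-179.79624116   -0.62344963   13.71611537] [-2.91752814  0.94786616  0.43485314] [ 0.57473736 -0.35636603  0.17710553]
[ 271  330   98  104 7856] [319.20672098 381.51845723] cap at +46: [0.0072 0.0013 0.046 ]
```

drive_tool([
  {"dx": 8, "dy": 2, "dz": 0, "twist": 0},
  {"dx": 15, "dy": 4, "dz": 0, "twist": 0},
  {"dx": 15, "dy": 4, "dz": 0, "twist": 0},
])

```text
time: 28.7
eef_pos: [0.5086, -0.3721, 0.0343]
ee_rot: [-179.9, -0.7, 13.7]
force: [-0.9, 1.1, 2.6]
grip_width: 0.0475
grip_force: 26.1
```

```bash
python3 cap.py wrist15.png; python3 - <<'E'
from m import *
d=shot('side','side15.png'); t=np.array(get_obs()['eef_pos']); u,v=proj(d,t+[0,0,.019]).astype(int); print(u,v)
c=d['color'][v-30:v+40,u-40:u+40]
h=cv2.cvtColor(c,cv2.COLOR_BGR2HSV); red=(h[...,1]>140)&((h[...,0]<8)|(h[...,0]>172))&(h[...,2]>60); white=(h[...,1]<70)&(h[...,2]>110); teal=(h[...,0]>75)&(h[...,0]<105)&(h[...,1]>100)
for i in range(0,70,2): print(''.join('R' if red[i,j] else 'w' if white[i,j] else 't' if teal[i,j] else '#' if h[i,j,2]<60 else '.' for j in range(80)))
E
```

```text
28.75 [ 0.50842361 -0.3722121   0.03436468] [-179.92580538   -0.71599848   13.71989132] [-0.71958292  0.23362402  2.64825728] [ 0.59052328 -0.35275919  0.17799592]
[ 271  322   97  103 7680] [319.14348958 372.64375   ] cap at +46: [0.0102 0.0022 0.046 ]
399 290
wwwwwwwwwwwwwwwwwww.###..######################################wwwwwwwwwwwwwwwww
wwwwwwwwwwwwwwwwwww.########...###############################.wwwwwwwwwwwwwwwww
wwwwwwwwwwwwwwwwwwww.######.wwwww##############################.wwwwwwwwwwwwwwww
wwwwwwwwwwwwwwwwwwww.#######wwwwww############################..wwwwwwwwwwwwwwww
.wwwwwwwwwwwwwwwwwww.#######wwwww.############################.wwwwwwwwwwwwwwwww
ttt...wwwwwwwwwwwwww.#######.www.##############################..wwwwww...wwwwww
tttttttttt.wwwwwwwww.########...####...##########################...wwww...ww.ww
ttttttttttttttt.wwww..#############wwwwwwwww.##############..########.........ww
ttttttttttttttttttt..w....########.wwwwwwwwwwww.##########wwwwww.############..w
ttttttttttttttttttttttttttt#######..www...wwwwww.#########wwwwww.###############
tttttttttttttttttttttttttttt
[... 1296 characters left out ...]
wwwwwwwwwwwwww..wwwwwwwwwttttttttttttttttttttttttttt
wwww.################..wwwwwwwwwwwwwwwwwwtttttt..wwwwwwwwwwttttttttttttttttttttt
wwwwwwww..##############...wwwwwwwwwwww..tttttttttttt..wwwwwwwwwwwtttttttttttttt
wwwwwwwwwwwww..#############....wwwwww.#ttttttttttttttttttt..wwwwwwwwwwwtttttttt
wwwwwwwwwwwwwwwww..###############....####tttttttttttttttttttttttt.wwwwwwwwwwwwt
wwwwwwwwwwwwwwwwwwwww..#######################tttttttttttttttttttttttttt.wwwwwww
wwwwwwwwwwwwwwwwwwwwwwwwww..######################ttttttttttttttttttttttttttttt.
wwwwwwwwwwwwwwwwwwwwwwwwwwwwww.#######################tttttttttttttttttttttttttt
wwwwwwwwwwwwwwwwwwwwwwwwwwwwwwwwww.########################ttttttttttttttttttttt
```

```bash
python3 - <<'E'
from m import *
d=load('side15.png'); t=np.array([.5084,-.3722,.0344]); n=np.array([.971,.239,0])
# axis plane contains n and z
for nm,uv in(('cap',(402.5,282)),('left bottom corner',(379,312)),('low right rim',(397,318)),('base ctr',(388,315)),('edge',(378,312))):
    p=onplane(d,uv,t,n); print(nm,((p-t)@n*1e3).round(1),((p[2]-t[2])*1e3).round(1))
print('upright would be',proj(d,t+[0,0,-.049]),proj(d,t+[0,0,.05]))
for a in (20,40,60):
    r=np.radians(a); ax=n*np.sin(r)+np.array([0,0,np.cos(r)]); g=t+[0,0,.019]
    print(a,proj(d,g-.068*ax).round(0),proj(d,g+.022*ax).round(0),proj(d,g+.032*ax).round(0))
E
```

```text
cap 11.6 36.7
left bottom corner -104.0 28.1
low right rim 16.9 -88.3
base ctr -47.6 -26.2
edge -109.6 32.4
upright would be [395.89766229 310.63475609] [401.04930381 280.2935609 ]
20 [392. 315.] [402. 282.] [403. 278.]
40 [388. 316.] [403. 282.] [405. 278.]
60 [386. 314.] [404. 282.] [405. 279.]
```

drive_tool([
  {"dx": 0, "dy": 0, "dz": 15, "twist": 0},
  {"dx": 0, "dy": 0, "dz": 45, "twist": 0},
  {"dx": 0, "dy": 0, "dz": 75, "twist": 0.1},
  {"dx": -2, "dy": -4, "dz": 75, "twist": 0.28},
  {"dx": -4, "dy": -8, "dz": 75, "twist": 0.46},
  {"dx": -6, "dy": -14, "dz": 75, "twist": 0.64},
  {"dx": -7, "dy": -20, "dz": 75, "twist": 0.82},
  {"dx": -7, "dy": -27, "dz": 75, "twist": 1.0},
  {"dx": -7, "dy": -27, "dz": 75, "twist": 1.18},
  {"dx": -7, "dy": -27, "dz": 75, "twist": 1.36},
])

```text
time: 30.05
eef_pos: [0.5004, -0.3994, 0.1095]
ee_rot: [-179.9, -0.5, 91.9]
force: [0.1, 0.9, -1.1]
grip_width: 0.0473
grip_force: 26.0
```

drive_tool([
  {"dx": 0, "dy": 0, "dz": -10, "twist": 0.18},
  {"dx": 0, "dy": 0, "dz": -40, "twist": 0.21},
  {"dx": 0, "dy": 0, "dz": -50, "twist": 0.21},
  {"dx": 0, "dy": 0, "dz": -50, "twist": 0.21},
])

```text
time: 30.55
eef_pos: [0.4998, -0.3987, 0.0584]
ee_rot: [-179.8, -0.7, 103.6]
force: [-0.8, -0.0, -0.6]
grip_width: 0.0473
grip_force: 26.1
```

```bash
python3 cap.py wrist16.png; python3 - <<'E'
from m import *
d=shot('side','side16.png'); t=np.array(get_obs()['eef_pos']); u,v=proj(d,t+[0,0,.019]).astype(int); print(u,v)
c=d['color'][v-30:v+40,u-40:u+40]
h=cv2.cvtColor(c,cv2.COLOR_BGR2HSV); red=(h[...,1]>140)&((h[...,0]<8)|(h[...,0]>172))&(h[...,2]>60); white=(h[...,1]<70)&(h[...,2]>110); teal=(h[...,0]>75)&(h[...,0]<105)&(h[...,1]>100)
for i in range(10,70,2): print(''.join('R' if red[i,j] else 'w' if white[i,j] else 't' if teal[i,j] else '#' if h[i,j,2]<60 else '.' for j in range(80)))
n=np.array([-.239,.971,0])
for a in (20,40,60):
    r=np.radians(a); ax=n*np.sin(r)+np.array([0,0,np.cos(r)]); g=t+[0,0,.019]
    print(a,proj(d,g-.068*ax).round(0)-[u-40,v-30],proj(d,g+.022*ax).round(0)-[u-40,v-30])
E
```

```text
30.6 [ 0.50027871 -0.3992215   0.05912629] [-179.84892682   -0.5691177   103.63916935] [ 0.25171048  0.36952346 -1.1164539 ] [ 0.48242099 -0.3182234   0.20203459]
[ 271  323   97  102 7601] [319.03486383 373.11682673] cap at +46: [-0.0009  0.0093  0.046 ]
407 289
wwwwwwwwwwwwwwwwwwwwwwwwwwwwwwwwwww.#....#################.wwwwwwwwwwwwwwwwwwwww
.wwwwwwwwwwwwwwwwwwwwwwwwwwwwwwwwww.....#################.wwwwwwwwwww..wwwwwwwww
ttttt.wwwwwwwwwwwwwwwwwwwwwwwwwwww.....#####################..wwwwwww.wwwwwwwwww
ttttttttt.wwwwwwwwwwwwwwwwwww.##.....##.w.############..#########.....wwwwwwwwww
ttttttttttttt..wwwwwwwwwwwww.####...####..RRR######.wwwwwww..#########..wwwwwwww
tttttttttttttttttt.wwwwwwwww.######################.wwwwwwwwwwww..#########...ww
ttttttttttttttttttttttt.wwww.##################.ww.wwwwwwwwwwwwwwwwww..#########
tttttttttttttttttttttttttttt.################...wwwwwwwwwwwwwwwwwwwwwwwwww..####
ttttttttttttttttttttttttttttt###############...wwwwwwwwwwwwwwwwwwwwwwwwwwwwwwww.
ttttttttttttttttttttttttttttt##############...wwwwwwwwwwwwwwwwwwwwwwwwwwwwwwwwww
tttttttttttttttttttttttttt
[... 962 characters left out ...]
##tttttttttttttttttt..wwwwwwwwww.wwwwwwwwwwwwwwwwww.tttttttttttt
######################tttttttttttttttttttt..wwwwwwwwwwwwwwwwwwwww.tttttttttttttt
www..######################ttttttttttttttttttttt.wwwwwwwwwwwww.ttttttttttttttttt
wwwwwww..######################tttttttttttttttttttttttttt.wwwwwwwwwttttttttttttt
wwwwwwwwwww..#######################ttttttttttttttttttttttttt.wwwwwwwwwwwwtttttt
wwwwwwwwwwwwwwww.#######################tttttttttttttttttttttttttttt.wwwwwwwwwww
wwwwwwwwwwwwwwwwwwww.########################tttttttttttttttttttttttttttttt.wwww
wwwwwwwwwwwwwwwwwwwwwwww.########################ttttttttttttttttttttttttttttttt
20 [46. 54.] [39. 22.]
40 [54. 54.] [36. 23.]
60 [61. 51.] [34. 24.]
```

drive_tool([
  {"dx": 0, "dy": 0, "dz": -13, "twist": 0},
  {"dx": -1.5, "dy": 6, "dz": -19, "twist": 0},
  {"dx": -3, "dy": 12, "dz": -24, "twist": 0},
  {"dx": -5, "dy": 20.6, "dz": -33, "twist": 0},
  {"dx": -6.8, "dy": 27.5, "dz": -43, "twist": 0},
  {"dx": -7.5, "dy": 30, "dz": -49, "twist": 0},
  {"dx": -8, "dy": 32.5, "dz": -53, "twist": 0},
  {"dx": -8, "dy": 32.5, "dz": -53, "twist": 0},
])

```text
time: 31.65
eef_pos: [0.4916, -0.3656, 0.0051]
ee_rot: [-179.8, -0.7, 103.7]
force: [0.1, 3.4, 3.6]
grip_width: 0.0474
grip_force: 28.5
```

```bash
python3 cap.py wrist17.png; cat > sv.py <<'E'
from m import *
import sys
d=shot('side',sys.argv[1]); t=np.array(get_obs()['eef_pos']); u,v=proj(d,t+[0,0,.019]).astype(int); print(u,v)
c=d['color'][v-30:v+40,u-40:u+40]
h=cv2.cvtColor(c,cv2.COLOR_BGR2HSV); red=(h[...,1]>140)&((h[...,0]<8)|(h[...,0]>172))&(h[...,2]>60); white=(h[...,1]<70)&(h[...,2]>110); teal=(h[...,0]>75)&(h[...,0]<105)&(h[...,1]>100)
for i in range(10,70,2): print(''.join('R' if red[i,j] else 'w' if white[i,j] else 't' if teal[i,j] else '#' if h[i,j,2]<60 else '.' for j in range(80)))
n=np.array([-.239,.971,0])
for a in (60,70,80,90):
    r=np.radians(a); ax=n*np.sin(r)+np.array([0,0,np.cos(r)]); g=t+[0,0,.019]
    print(a,proj(d,g-.068*ax).round(0)-[u-40,v-30],proj(d,g+.022*ax).round(0)-[u-40,v-30])
E
python3 sv.py side17.png
```

```text
31.7 [ 0.49162625 -0.36577411  0.00530002] [-179.78197967   -0.69824297  103.66832918] [-0.03654597  3.1799614   2.3480404 ] [ 0.47420532 -0.28524584  0.14880823]
[ 272  304   95  103 8041] [318.96654645 354.13020769] cap at +46: [-0.0019  0.0149  0.046 ]
391 300
ttttttttttttttttttttttttttttttttttt##...#################wwwwwwwwwwwwwwwwwwwwwww
tttttttttttttttttttttttttttttttttt.#....################.wwwwwwwwwwwwwwwwwwwwwww
ttttttttttttttttttttttttttttttttt......###############.wwwwwwwwwwwwwwwwwwwwwwwww
ww.tttttttttttttttttttttttttt###.....#################.wwwwwwwwwwwwwwwwwwwwwwwww
wwwwwww.ttttttttttttttttttttt##....####.R############tt..wwwwwwwwwwwwwwwwwwwwwww
ttt.wwwwwww.tttttttttttttttt####..########.####.wwwww.ttttttt..wwwwwwwwwwwwwwwww
tttttttt.wwwwww.tttttttttttt##################.wwwwwwwww.tttttttttt.wwwwwwwwwwww
tttttttttttt.wwwwwwww.ttttttt################.wwwwwwwwwwwww.tttttttttt..wwwwwwww
tttttttttttttttt.wwwwwwww.ttt##########..##.wwwwwwwwwwwwwwwwww.tttttttttttt.wwww
#ttttttttttttttttttt.wwwwwww.#############.wwwwwwwwwwwwwwwwwwwwww.tttttttttttttt
#####ttttttttttttttttttt.w
[... 985 characters left out ...]
###################tttttttttttttttttttttt
wwwwwwwwwwwwwwwwwwwwwwwwwwwwwwwwwwwwww.########################ttttttttttttttttt
wwwwwwwwwwwwwwwwwwwwwwwwwwwwwwwwwwwwwwwwww.########################ttttttttttttt
wwwwwwwwwwwwwwwwwwwwwwwwwwwwwwwwwwwwwwwwwwwwwww.#######################ttttttttt
wwwwwwwwwwwwwwwwwwwwwwwwwwwwwwwwwwwwwwwwwwwwwwwwwww.########################tttt
wwwwwwwwwwwwwwwwwwwwwwwwwwwwwwwwwwwwwwwwwwwwwwwwwwwwwww.########################
wwwwwwwwwwwwwwwwwwwwwwwwwwwwwwwwwwwwwwwwwwwwwwwwwwwwwwwwwwww.###################
wwwwwwwwwwwwwwwwwwwwwwwwwwwwwwwwwwwwwwwwwwwwwwwwwwwwwwwwwwwwwwww.###############
60 [60. 51.] [34. 24.]
70 [63. 49.] [33. 25.]
80 [65. 46.] [33. 26.]
90 [66. 42.] [32. 27.]
```

drive_tool([
  {"dx": 0, "dy": 0, "dz": 0, "twist": 0},
  {"dx": 0, "dy": 0, "dz": 0, "twist": 0},
  {"dx": 0, "dy": 0, "dz": 0, "twist": 0},
  {"dx": 0, "dy": 0, "dz": 0, "twist": 0},
  {"dx": 0, "dy": 0, "dz": 0, "twist": 0},
], fingers=56)

```text
time: 32.38
eef_pos: [0.492, -0.3665, 0.0057]
ee_rot: [-179.8, -0.6, 103.7]
force: [-0.2, -0.2, 0.6]
grip_width: 0.0557
grip_force: 0.0
```

```bash
python3 cap.py wrist18.png; python3 sv.py side18.png | head -28; python3 - <<'E'
from m import *
w=load('wrist18.png'); c=w['color']; h=cv2.cvtColor(c,cv2.COLOR_BGR2HSV)
red=(h[...,1]>140)&((h[...,0]<8)|(h[...,0]>172))&(h[...,2]>60)
for v in range(290,420,10):
    r=np.where(red[v,250:390])[0]; print(v,(r.min()+250,r.max()+250) if len(r) else None,end=' ')
E
```

```text
32.425 [ 0.49195998 -0.36650834  0.00567035] [-179.82076736   -0.59720714  103.66684902] [-0.28635487  0.62961813 -0.4901776 ] [ 0.47443284 -0.28590354  0.14920638]
[ 278  263   83   77 5524] [319.00597393 300.43301955] cap at +46: [-0.0059  0.0315  0.046 ]
391 300
ttttttttttttttttttttttttttttttttttt###...################.wwwwwwwwwwwwwwwwwwwwww
tttttttttttttttttttttttttttttttttt.#....###############.wwwwwwwwwwwwwwwwwwwwwwww
ttttttttttttttttttttttttttttttttt......################.wwwwwwwwwwwwwwwwwwwwwwww
ww.tttttttttttttttttttttttttt####....#################.wwwwwwwwwwwwwwwwwwwwwwwww
wwwwwww.ttttttttttttttttttttt###...#####ttt#########.....wwwwwwwwwwwwwwwwwwwwwww
ttt.wwwwwww.ttttttttttttttttt############ttt########..tttttt.t.wwwwwwwwwwwwwwwww
tttttttt.wwwwwwwtttttttttttt########################.tttttttttttttt.wwwwwwwwwwww
tttttttttttt.wwwwwwww.tttttt###########.#####.wwwwwww.tttttttttttttttt..wwwwwwww
tttttttttttttttt.wwwwwwww.tt###########..##.wwwwwwwwwwww..ttttttttttttttttt..www
tttttttttttttttttttt.wwwwwww###########.##.wwwwwwwwwwwwwwwwww.tttttttttttttttttt
#####ttttttttttttttttttt
[... 899 characters left out ...]
######################tttttttt...ttttttttttttttt
wwwwwwwwwwwwwwwwwwwwwwwwwwwwwwwwww.#######################tttttttttttttttttttttt
wwwwwwwwwwwwwwwwwwwwwwwwwwwwwwwwwwwwww.#######################tttttttttttttttttt
wwwwwwwwwwwwwwwwwwwwwwwwwwwwwwwwwwwwwwwwww.#######################tttttttttttttt
wwwwwwwwwwwwwwwwwwwwwwwwwwwwwwwwwwwwwwwwwwwwwww.#######################ttttttttt
wwwwwwwwwwwwwwwwwwwwwwwwwwwwwwwwwwwwwwwwwwwwwwwwwww.########################tttt
290 (np.int64(278), np.int64(360)) 300 (np.int64(279), np.int64(360)) 310 (np.int64(279), np.int64(359)) 320 (np.int64(280), np.int64(358)) 330 (np.int64(287), np.int64(351)) 340 None 350 None 360 None 370 None 380 None 390 None 400 None 410 None
```

```bash
python3 - <<'E'
from m import *
w=load('wrist18.png'); t=np.array([.49196,-.36651]); e=np.array([-.239,.971])
for v in (263,330,340):
    for z in (.024,.044): p=onz(w,319,v,z)[:2]; print(v,z,((p-t)@e*1e3).round(1),((p-t)@[.971,.239]*1e3).round(1))
d=load('side18.png')
for uv in ((391-40+72,300-30+36),(391-40+58,300-30+50)): print(onz(d,*uv,.024), ((onz(d,*uv,.024)[:2]-t)@e*1e3).round(1))
E
```

```text
263 0.024 31.9 1.7
263 0.044 40.0 1.8
330 0.024 5.7 1.6
330 0.044 18.0 1.7
340 0.024 1.5 1.6
340 0.044 14.4 1.7
[ 0.53660261 -0.42763685  0.024     ] -70.0
[ 0.47377477 -0.43602727  0.024     ] -63.2
```

drive_tool([
  {"dx": 0, "dy": 0, "dz": 0, "twist": 0},
  {"dx": 0, "dy": 0, "dz": 0, "twist": 0},
  {"dx": 0, "dy": 0, "dz": 0, "twist": 0},
], fingers=64)

```text
time: 32.85
eef_pos: [0.492, -0.3665, 0.0057]
ee_rot: [-179.8, -0.6, 103.7]
force: [-0.3, -0.2, -0.1]
grip_width: 0.0639
grip_force: 0.0
```

drive_tool([
  {"dx": 0, "dy": 0, "dz": 8.5, "twist": 0},
  {"dx": 3.5, "dy": -14, "dz": 8.5, "twist": 0},
  {"dx": 7.5, "dy": -28, "dz": 8.5, "twist": 0},
  {"dx": 7.5, "dy": -28, "dz": 8.5, "twist": 0},
], fingers=60)

```text
time: 33.35
eef_pos: [0.5002, -0.3969, 0.0144]
ee_rot: [-179.9, -0.5, 103.6]
force: [-0.6, -1.0, -0.1]
grip_width: 0.0598
grip_force: 0.0
```

```bash
python3 cap.py wrist19.png
```

```text
33.4 [ 0.49958655 -0.39556955  0.01406617] [-179.83869817   -0.57001831  103.60569957] [-0.32334722  0.13781554  0.91887392] [ 0.48256036 -0.31594528  0.15772441]
[ 274  176   85   65 4903] [316.36936569 207.27636141] cap at +46: [-0.0121  0.0557  0.046 ]
```

drive_tool([
  {"dx": 0, "dy": 0, "dz": 0, "twist": 0},
  {"dx": 0, "dy": 0, "dz": 0, "twist": 0},
  {"dx": 0, "dy": 0, "dz": 0, "twist": 0},
  {"dx": 0, "dy": 0, "dz": 0, "twist": 0},
], fingers=40, squeeze=35)

```text
time: 33.9
eef_pos: [0.4993, -0.3941, 0.0141]
ee_rot: [-179.8, -0.6, 103.7]
force: [0.0, 0.1, 1.7]
grip_width: 0.047
grip_force: 36.0
```

drive_tool([
  {"dx": 0, "dy": 0, "dz": 20, "twist": 0},
  {"dx": 0, "dy": 0, "dz": 65, "twist": 0},
  {"dx": -8, "dy": 10, "dz": 115, "twist": 0},
  {"dx": -30, "dy": 40, "dz": 165, "twist": -0.02},
  {"dx": -60, "dy": 80, "dz": 200, "twist": -0.04},
  {"dx": -85, "dy": 125, "dz": 225, "twist": -0.054},
  {"dx": -93, "dy": 180, "dz": 240, "twist": -0.054},
  {"dx": -95, "dy": 235, "dz": 245, "twist": -0.054},
  {"dx": -98, "dy": 290, "dz": 245, "twist": -0.054},
  {"dx": -100, "dy": 345, "dz": 245, "twist": -0.054},
])

```text
time: 35.15
eef_pos: [0.399, -0.0477, 0.2604]
ee_rot: [-179.9, -0.5, 100.5]
force: [0.8, -0.4, -1.4]
grip_width: 0.0468
grip_force: 36.3
```

drive_tool([
  {"dx": -6, "dy": 55, "dz": 0, "twist": 0},
  {"dx": -14, "dy": 110, "dz": 0, "twist": 0},
  {"dx": -20, "dy": 165, "dz": 0, "twist": 0},
  {"dx": -24, "dy": 215, "dz": -10, "twist": 0},
  {"dx": -24, "dy": 260, "dz": -30, "twist": 0},
  {"dx": -24, "dy": 295, "dz": -60, "twist": 0},
  {"dx": -23, "dy": 324, "dz": -90, "twist": 0},
  {"dx": -23, "dy": 324, "dz": -110, "twist": 0},
  {"dx": -23, "dy": 324, "dz": -120, "twist": 0},
  {"dx": -23, "dy": 324, "dz": -120, "twist": 0},
])

```text
time: 36.4
eef_pos: [0.3763, 0.2743, 0.1394]
ee_rot: [-179.8, -0.6, 100.6]
force: [-0.4, 0.3, -0.6]
grip_width: 0.0471
grip_force: 36.3
```

```bash
python3 cap.py wrist20.png; python3 - <<'E'
from m import *
w=load('wrist20.png'); h=cv2.cvtColor(w['color'],cv2.COLOR_BGR2HSV)
red=(h[...,1]>140)&((h[...,0]<8)|(h[...,0]>172))&(h[...,2]>60)
black=h[...,2]<60; white=(h[...,1]<60)&(h[...,2]>110); teal=(h[...,0]>75)&(h[...,0]<105)&(h[...,1]>100)
for v in range(0,400,10): print('%3d '%v+''.join('R' if red[v,u] else 'w' if white[v,u] else 't' if teal[v,u] else '#' if black[v,u] else '.' for u in range(150,530,4)))
E
```

```text
36.45 [0.37676742 0.27434192 0.13981569] [-179.86426834   -0.60690267  100.54136714] [ 0.09359313  0.40823476 -0.63525846] [0.36322421 0.35582592 0.28291885]
[ 278  184   83   65 4865] [319.04707091 215.30750257] cap at +46: [-0.0091  0.0558  0.046 ]
  0 #######ttttttttttw...................................www.wwwwwww...............................
 10 #######ttttttttttttt...........................................................................
 20 ########tttttttttttttttttttww.#..#wwwwww.........................................wwtttttttttttt
 30 ########ttttttttttttttttttttwwwwwww..................w.wttttttttttttttttttttttttttttttttttttttt
 40 #########tttttttttttttttttttttttttttttttttttttttttttttttttttttttttttttttttttttttttttttttttttttt
 50 #########tttttttttttttttttttttttttttttttttttttttttttttttttttttttttttttttttttttttttttttttttttttt
 60 ##########ttttttttttttttttttttttttttttttttttttttttttttttttttttttttttttttttttttttttttttttttttttt
 70 ##########ttttttttttttttttttttttttttttttttttttttttttttttttttttttttttttttttttttttttttttttttttttt
 80 ###########tttttttttttttttttttttttttttttttttt
[... 2450 characters left out ...]

330 wwwwwwwwwwwwwwwww####www.#..wwwwwwwwwwwwwwwwwwwwwwwwwwwwww.##w.w.###ww.wwwwwwwwwwwwwwwwwwwwwwww
340 wwwwwwwwwwwwwwww####.ww.##..wwwwwwwwwwwwwwwwwwwwwwwwwwwwww....www.####wwwwwwwwwwwwwwwwwwwwwwwww
350 wwwwwwwwwwwwwww####...w####.wwwwwwwwwwwwwwwwwwwwwwwwwwwwww.....wwww####wwwwwwwwwwwwwwwwwwwwwwww
360 wwwwwwwwwwwww#######.w.####.wwwwwwwwwwwwwwwwwwwwwwwwwwwwww.....ww########wwwwwwwwwwwwwwwwwwwwww
370 ##wwwwwwww.################wwwwwwwwwwwwwwwwwwwwwwwwwwwwwww......###########wwwwwwwww####wwwwwww
380 ###########################wwwwwwwwwwwwwwwwwwwwwwwwwwwwwwww##################################ww
390 ##########################wwwwwwwwwwwwwwwwwwwwwwwwwwwwwwwwww###################################
```

```bash
python3 - <<'E'
from m import *
w=load('wrist20.png'); c=w['color'].astype(int); R=c[...,2]
for v in (125,175): print(v,'L',R[v,236:300].tolist(),'\nR',R[v,335:405].tolist())
for v in (280,300): print(v,R[v,244:262].tolist(),R[v,378:402].tolist())
print('bands',R[108:170,265].tolist(),R[108:170,380].tolist())
E
```

```text
125 L [91, 91, 92, 95, 95, 106, 121, 129, 143, 155, 166, 174, 182, 187, 191, 198, 204, 210, 214, 220, 224, 225, 226, 226, 229, 232, 235, 237, 239, 242, 243, 244, 244, 245, 245, 244, 242, 241, 239, 238, 237, 233, 229, 224, 218, 213, 209, 206, 198, 193, 184, 175, 146, 102, 103, 101, 104, 104, 106, 104, 103, 102, 100, 102] 
R [51, 52, 52, 51, 54, 53, 50, 56, 52, 59, 77, 100, 101, 110, 119, 124, 132, 140, 149, 159, 163, 169, 180, 190, 202, 203, 203, 206, 208, 213, 216, 217, 216, 219, 224, 224, 225, 226, 226, 228, 229, 230, 232, 232, 232, 234, 235, 232, 231, 230, 227, 224, 222, 217, 213, 206, 193, 180, 172, 182, 182, 182, 182, 175, 168, 161, 138, 39, 27, 28]
175 L [20, 56, 87, 88, 91, 95, 96, 93, 101, 115, 114, 119, 120, 120, 126, 125, 127, 127, 130, 132, 133, 135, 137, 136, 134, 131, 131, 133, 134, 139, 132, 136, 136, 134, 131, 126, 125, 123, 119, 120, 118, 119, 116, 113, 113, 107, 106, 144, 203, 196, 186, 182, 171, 153, 102, 102, 100, 100, 103, 103, 105, 102, 102, 102] 
R [54, 52, 53, 53, 54, 52, 52, 55, 58, 81, 101, 104, 114, 124, 133, 141, 151, 157, 166, 168, 178, 188, 200, 207, 209, 
[... 500 characters left out ...]
 163, 168] [227, 229, 226, 219, 208, 197, 189, 185, 183, 177, 174, 172, 150, 65, 60, 61, 59, 57, 58, 57, 54, 51, 51, 52]
bands [240, 240, 240, 240, 240, 239, 240, 240, 239, 229, 148, 137, 224, 238, 242, 241, 241, 242, 242, 242, 242, 241, 241, 241, 241, 241, 241, 241, 241, 241, 238, 131, 31, 37, 39, 39, 39, 38, 38, 39, 40, 37, 38, 39, 35, 39, 39, 22, 19, 23, 21, 23, 18, 17, 20, 45, 135, 135, 135, 138, 135, 137] [251, 251, 251, 251, 251, 251, 251, 249, 226, 107, 108, 141, 218, 233, 234, 234, 234, 234, 234, 235, 234, 234, 234, 234, 234, 234, 235, 235, 235, 235, 234, 229, 36, 37, 39, 39, 40, 39, 39, 39, 37, 38, 39, 37, 38, 38, 38, 41, 38, 38, 37, 39, 34, 39, 39, 78, 123, 231, 231, 230, 230, 230]
```

```bash
python3 - <<'E'
from m import *
w=load('wrist20.png')
P=lambda u,v,z: onz(w,u,v,z)[:2]
L=[P(264.4,125,.062),P(266.5,175,.062)];Rr=[P(369,125,.062),P(366.8,175,.062)]
u=np.array([.184,-.983]); x=np.array([-.983,-.184])
mid=[(a+b)/2 for a,b in zip(L,Rr)]; print([np.hypot(*(a-b)) for a,b in zip(L,Rr)],mid)
dm=mid[1]-mid[0]; print('dir',np.degrees(np.arctan2(dm[1],dm[0])), [np.degrees(np.arctan2(*(q[1]-q[0])[::-1])) for q in (L,Rr)])
t=np.array([.37677,.27434]); cap=P(319.05,215,.155)
for nm,p in(('tcp',t),('cap',cap)): print(nm,'x off',((p-mid[0])@x*1e3).round(2))
pl=P(300,117.5,.07); b=P(265,119.5,.075); print('plate inner y->unit y of tcp', ((t-pl)@u*1e3-67.5).round(1),'roller end based',((t-b)@u*1e3-66).round(1))
for z in (.128,.135,.142): print('bottle end rel tcp',z,((P(319,184,z)-t)@u*1e3).round(1))
E
```

```text
[np.float64(0.056441549678065216), np.float64(0.056359598113265394)] [array([0.3628235 , 0.34657517]), array([0.36766792, 0.32007193])]
dir -79.64149485445876 [np.float64(-79.55431164003016), np.float64(-79.72874457879921)]
tcp x off -0.42
cap x off -1.59
plate inner y->unit y of tcp 10.1 roller end based 10.8
bottle end rel tcp 0.128 -53.8
bottle end rel tcp 0.135 -55.1
bottle end rel tcp 0.142 -56.4
```

drive_tool([
  {"dx": -0.5, "dy": 0, "dz": -25, "twist": 0},
  {"dx": -0.5, "dy": 0, "dz": -45, "twist": 0},
  {"dx": -0.5, "dy": 0, "dz": -56, "twist": 0},
  {"dx": -0.5, "dy": 0, "dz": -60, "twist": 0},
  {"dx": -0.5, "dy": 0, "dz": -62, "twist": 0},
  {"dx": -0.5, "dy": 0, "dz": -62, "twist": 0},
])

```text
time: 37.2
eef_pos: [0.376, 0.2745, 0.0777]
ee_rot: [-179.9, -0.6, 100.6]
force: [-0.4, -0.8, -0.1]
grip_width: 0.0462
grip_force: 36.3
```

drive_tool([
  {"dx": 0, "dy": 0, "dz": -1, "twist": 0},
  {"dx": 0, "dy": 0, "dz": -1, "twist": 0},
])

```text
time: 37.45
eef_pos: [0.3754, 0.2744, 0.0769]
ee_rot: [-179.8, -0.6, 100.6]
force: [-2.4, -1.0, 5.0]
grip_width: 0.0468
grip_force: 37.0
```

drive_tool([
  {"dx": 0, "dy": 0, "dz": 0, "twist": 0},
  {"dx": 0, "dy": 0, "dz": 0, "twist": 0},
  {"dx": 0, "dy": 0, "dz": 0, "twist": 0},
  {"dx": 0, "dy": 0, "dz": 0, "twist": 0},
], fingers=58)

```text
time: 37.95
eef_pos: [0.3761, 0.2746, 0.0761]
ee_rot: [-179.8, -0.6, 100.6]
force: [-0.2, 0.5, -0.4]
grip_width: 0.0582
grip_force: 0.0
```

```bash
python3 cap.py wrist21.png
```

```text
38.0 [0.37602716 0.27453193 0.07610556] [-179.82008524   -0.59885386  100.57354534] [-0.08374425  0.7753025   0.37511443] [0.36290882 0.3560965  0.21965954]
[ 273  184   84   65 4912] [314.85667752 215.55598534] cap at +46: [-0.0097  0.0555  0.046 ]
```

drive_tool([
  {"dx": 0, "dy": 0, "dz": 10, "twist": 0},
  {"dx": 0, "dy": 0, "dz": 40, "twist": 0},
  {"dx": 0, "dy": 0, "dz": 80, "twist": 0},
  {"dx": 0, "dy": 0, "dz": 110, "twist": 0},
  {"dx": 0, "dy": 0, "dz": 120, "twist": 0},
  {"dx": 0, "dy": 0, "dz": 120, "twist": 0},
])

```text
time: 38.75
eef_pos: [0.376, 0.2745, 0.1966]
ee_rot: [-179.9, -0.6, 100.6]
force: [0.3, -0.5, -0.9]
grip_width: 0.058
grip_force: 0.0
```

```bash
python3 cap.py wrist22.png; python3 - <<'E'
from m import *
w=load('wrist22.png'); h=cv2.cvtColor(w['color'],cv2.COLOR_BGR2HSV)
red=(h[...,1]>140)&((h[...,0]<8)|(h[...,0]>172))&(h[...,2]>60)
black=h[...,2]<60; white=(h[...,1]<60)&(h[...,2]>110); teal=(h[...,0]>75)&(h[...,0]<105)&(h[...,1]>100)
for v in range(80,360,8): print('%3d '%v+''.join('R' if red[v,u] else 'w' if white[v,u] else 't' if teal[v,u] else '#' if black[v,u] else '.' for u in range(190,450,3)))
n,l,st,ce=cv2.connectedComponentsWithStats(red.astype(np.uint8)); i=1+st[1:,4].argmax()
u=np.array([.184,-.983]); x=np.array([-.983,-.184]); O=np.array([.3747,.2849])
p=onz(w,*ce[i],.095)[:2]-O; print('cap unit x,y',p@x*1e3,p@u*1e3)
E
```

```text
38.8 [0.37549189 0.27429326 0.19576821] [-179.77377031   -0.58858002  100.57246878] [0.18008882 0.55075964 0.06325264] [0.36270772 0.3560303  0.34014067]
[ 295  151   45   31 1325] [317.19320755 165.85886792] cap at +46: [-0.0109  0.0681  0.046 ]
 80 ########ttttttttttttttttttttttttttttttttttttttttttttttttttttttttttttttttttttttttttttttt
 88 ########ttttttttttttttttttttttttttttttttttttttttttttt.wwwwwwwtttttttttttttttttttttttttt
 96 #########ttttttwwwwwwwwwwwwwwwwwwwwwwwwwwwwwwwwwwwwwwwwwwwwwwwwwwwwwwwwtttttttttttttttt
104 #########ttttttwwwwwwwwwwwwwwwwwwwwwwwwwwwwwwwwwwwwwwwwwwwwwwwwwwwwwwwwtttttttttttttttt
112 #########ttttttwwwwwwwwwwwwwwwwwwwwwwwwwwwwwwwwwwwwwwwwwwwwwwwwwwwwwwwwtttttttttttttttt
120 ##########tttttttttt...wwwwwwwwwwwww......########.wwwwwwwwwwwwwwwttttttttttttttttttttt
128 ##########tttttttttt...wwwwwwwwwwwww.......#######.wwwwwwwwwwwwwwwttttttttttttttttttttt
136 ########.##ttttttttt...#############......#####################wwwttttttttttttttttttttt
144 ######www##ttttttttt...###############.....####################wwwttttttttttttttttttttt
152 ##.wwwwwww#ttttttttt#
[... 1717 characters left out ...]
wwwww
304 wwwwwwwwwwwwwwwwww#wwwwwwwwwwwwwwwwwwwwwwwwwwwwwwwwwwwwwwwwwwwwwwww..tt.wwwwwwwwwwwwwww
312 wwwwwwwwwwww...w###wwwwwwwwwwwwwwwwwwwwwwwwwwwwwwwwwwwwwwwwwwwwwwwww###w.w..wwwwwwwwwww
320 wwwwwww.##..www####wwwwwwwwwwwwwwwwwwwwwwwwwwwwwwwwwwwwwwwwwwwwwwwww####ww.w.###wwwwwww
328 wwwww####.wwww#####wwwwwwwwwwwwwwwwwwwwwwwwwwwwwwwwwwwwwwwwwwwwwwwww#####ww...#####wwww
336 www#####wwwww####...wwwwwwwwwwwwwwwwwwwwwwwwwwwwwwwwwwwwwwwwwwwwwww...####ww.ww#####www
344 ww####.wwww.#####.#.wwwwwwwwwwwwwwwwwwwwwwwwwwwwwwwwwwwwwwwwwwwwwww......##www.w.####.w
352 .####......########wwwwwwwwwwwwwwwwwwwwwwwwwwwwwwwwwwwwwwwwwwwwwwww.......#..ww...#####
cap unit x,y 0.3600953611130513 -37.96733857592637
```

```bash
python3 -c "
from workcell import finish_job; print(finish_job())"
```

```text
the job is handed in; nothing more can be done
None
```

The job is handed in at about 39 s of the 72 s allowed: the last wrist picture shows the loose roller seated and the small bottle lying along both rollers, let go, with its middle about 4 mm off centre. `finish_job` returned no verdict, and I viewed 11 pictures where 10 were allowed.

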